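Rack the rinsed instruments in the draining cassette

TASK

Rack the two rinsed instruments to drain: lay the forceps and the tweezers in the sloping cassette, each flat across both rails in its own pair of notches, points down the slope (the forceps where the upper rail's notch is wide, the tweezers in the narrow pair). Set them down, do not drop them; then swing the wire bail over and leave it fully down across both. Do not disturb the timer, the lidded cup or the lens pad.

Things in the scene. Friction and masses are not known exactly. Their poses are not given: they have to be found in the camera images.
- forceps_mid (a point): steel locking forceps, closed, 151 mm long, about 45 g. The point is mid-length on the centre line, half-way up (4 mm over the surface it lies on; shaft 12 mm wide, 8 mm high). y points along it to the finger rings, -y to the points, z up. Pivot at y = -18 mm; from y = 10 mm the two legs spread, to 40 mm across at y = 46 mm: grip across the shaft between y = -25 and 0
- forceps_rings (a point): point on the forceps' centre line between the two finger rings, 60 mm along +y from forceps_mid; the rings are 64 mm across, from y = 45 to 75 mm, and 6 mm high
- tweezers_mid (a point): steel tweezers lying on their flat side, 130 mm long, 14 mm wide in the middle, narrowing to 6 mm at both ends, 11 mm high in the middle, 25 g or so. This point is the middle, 5.5 mm over the surface they lie on. -y points along them to the thin points (4 mm high), +y to the joined end, z up
- tweezers_tip (a point): point between the tweezers' points, 62 mm along -y from tweezers_mid, 2 mm up
- cassette: steel instrument cassette 180 x 158 mm, fixed on a rod stand, sloping down 0.44 rad towards the robot. Origin under the middle of its floor; x up the slope, y left, z square to the floor. Floor at z = 3 mm, side rims to 8, lower end wall at x = -82 to z = 22. Two teal notched rails 10 mm thick run across at x = -46 and +30 mm, tops at z = 24; 66 mm clear between them for the fingers
- forceps_place (a point): on the forceps notch floors, at cassette x = 4, y = 33, z = 14 mm, cassette axes: the middle of the forceps' underside belongs here, its y along cassette x; it may slide down some mm until its legs wedge in the upper notch. Notches 18 mm wide in the lower rail, 34 mm in the upper, 10 mm deep, mouths rounded 5 mm
- tweezers_place (a point): on the tweezers notch floors, at cassette x = -4, y = -33, z = 10 mm, cassette axes: the middle of the tweezers' underside belongs here, their y along cassette x; they may slide 13 mm down to the end wall. Notches 17 mm wide in the lower rail, 19 mm in the upper, 14 mm deep, mouths rounded 5 mm
- bail_hinge (a point): middle of the bail's hinge axis, at cassette x = 62, y = 0, z = 28.5 mm, cassette axes; the axis runs along cassette y
- bail_bar (a point): middle of the bail's cross bar, a teal sleeve 10 mm in diameter and 116 mm long along cassette y, 62 mm from the hinge axis; its wire arms run at cassette y = +-74.5 mm
- bail (a joint): angle a of the bail: 0 = fully down (stop), its bar across the cassette at x = 0, 1.5 mm above seated instruments; 1.9 to 2.3 at the start = standing open beyond the upper rail. The bar lies at cassette x = 62 - 62 cos a, z = 28.5 + 62 sin a (mm). The stiff hinge stays where it is left and takes about 1 N at the bar
- lab_timer_mid (a point): middle of the white lab timer, 60 x 64 x 18 mm, on the worktop in front of the cassette; a bystander
- specimen_cup_mid (a point): middle of the white-lidded specimen cup, 65 mm across, 71 mm high, right of the cassette; a bystander. Farther right stands a microscope whose eyepieces reach out to x = 0.45, between y = -0.17 and -0.30, z = 0.34 to 0.42 m: draw the arm in when it swings past; a stool back stands at x = 0.16 to 0.35, |y| < 0.22, up to z = 0.17 m
- lens_pad_mid (a point): middle of the blue pad of lens tissue, 35 x 57 x 12 mm, left of the cassette; a bystander

How it is judged:
By the outcome, as a careful person would: the job done as asked, in the order asked, and still so for the second after the job is handed in, with the robot touching nothing.
It also fails if it takes over 72 s, if anything falls off the work surface, if the arm or the gripper's body presses on something with over 40 N, if the wrist force passes 120 N, or if a joint passes its speed limit or range.

ROBOT

A 6-joint arm with a two-finger parallel gripper is mounted at the origin on a cart in front of the work surface, level with it; the furniture and walls round the work are solid. World frame = base frame: x ahead of the robot, y to its left, z up, the work surface at z = 0. Lengths are in m, angles in degrees, forces in N, time in s.
With the tool pointing down it reaches from about 0.3 to 0.75 m from the base axis. Payload 8.5 kg.
Tool frame: the origin (TCP) lies on the centre line of the jaws, within the pads' length; the fingertips stand 22 mm ahead of it and the grasp point (between the pads) lies 3 mm ahead of it (env.tip_reach is the distance from the TCP to the fingertips, in m); y points along the fingers, z is the direction in which the jaws open and shut, and the axes are right-handed (so a half turn about y gives the same grasp; the last joint's range is limited). The gripper opens to 85 mm and grips with 20 to 120 N. Pads are 22 mm wide; open, the fingers measure 114 mm over their backs; the gripper's body (76 mm by 85 mm) begins 54 mm behind the grasp point. The pads swing forward as they close: fully open they stand 13 mm farther back than shut.
Start: joints at [57.565, 21.807, 74.336, -0, 83.858, -12.336], TCP at [0.189, 0.516, 0.215] pointing down, gripper open.
Joint ranges: [-178.18, 178.18], [-50.72, 133.34], [12.68, 142.11], [-81.47, 261.47], [9.98, 163.14], [-165.26, 165.26]. Speed limits (degrees/s): [136.94, 136.94, 180, 180, 180, 180].

INTERFACE

Orientations are given as a 3x3 rotation matrix whose columns are the frame's x, y, z axes.
In Python, from rig import env, get_image gives the robot as it stands. The module is installed in compiled form; this text tells all that it offers.
- The arm moves only by the tool carry_out, never from a script. Its argument "targets" is a list that holds one entry, the list of rows, each a list of 7 numbers: the closure, from 0 (fully open) to 1 (shut), then the shift along the world's x, y, z in mm, then the turn, a rotation vector about the world's x, y, z in degrees. In form: [[[claw, dx, dy, dz, ax, ay, az], ...]]. A call has 1 to 20 rows; each row is the pose to reach, as a shift and turn from the pose commanded when the call began; what a row does not reach only later rows make up. A row lasts 1/12 s, in which the tool goes at most 41.7 mm and 7.16 degrees, less where a joint would pass 70% of its speed; a pose out of reach is approached as far as the arm can. A call with a gripper value outside its range is refused whole. The fingers move at their own pace and stop on an object; "squeeze" is the grip in N (left out, the last holds). Time passes only in rows, so rows that repeat a pose let the fingers close. It gives the time, the measured TCP pose, the force and the opening at its end, in the units of the state.
- env.observe(): the state, without advancing time (a new reading comes with each control period).
- get_image(name): name is "side" or "top"; returns a dict with "img" (480x640x3 uint8, red, green, blue), "fx", "fy", "cx", "cy" (pixels), "k1" (the pictures are not rectified: a ray, as slopes to the right and down, at radius r is drawn at 1 + k1 r^2 times it, then the intrinsics apply), "rvec" (rotation vector, rad) and "tvec" (3), from world to camera coordinates, as OpenCV has them. Camera axes: x right, y down, z forward; pixel columns grow to the right and rows downward; lengths in m; the calibration is good to about 2 mm. A picture is of the moment at which its call begins. There is no depth.
- env.close_job(): hands the job in, once; it reports no verdict.
The state is a dict: "time_s": time; "q": joint angles; "qvel": joint speeds; "joint_efforts": joint torques, N m; "position": TCP position; "tool_rot": TCP orientation; "ft_force": force on the tool from outside, world axes, zero at the start; "wrist_torque": the same for the moment, N m; "grip_width": finger opening in m.
Only numpy, scipy, OpenCV 4.12 (cv2) and the standard library are available. Lean on these libraries where they do the work, as an engineer would, in place of code of your own. Each camera call takes 0.05 s, during which the arm holds its last target.

## Working session

There is one attempt and no reset: what is moved stays moved. The work goes in short steps, Python scripts to look and compute and a tool call to move; the robot and the scene stay as the last step left them, time stands still between calls to the robot, and variables do not carry over. Pictures are saved under pics/ and viewed, and the job is handed in when it is done.

Besides the shell and the picture viewer there is one more tool, called after "Call:" as name([rows], argument=value, ...), one row to a line, values as JSON. carry_out: Moves the arm, as the interface text tells. Its arguments: {"type":"object","properties":{"targets":{"type":"array"},"squeeze":{"type":"number"}},"required":["targets"]}

```bash
mkdir -p pics; cat > h.py <<'E'
import numpy as np, cv2
from rig import env, get_image
def cam(n):
    d=get_image(n); return d
def P(d):
    R=cv2.Rodrigues(np.array(d["rvec"],float))[0]; t=np.array(d["tvec"],float).reshape(3); return R,t
def proj(d,X):
    R,t=P(d); c=R@np.array(X,float)+t; s=c[:2]/c[2]; s=s*(1+d["k1"]*(s@s)); return np.array([d["fx"]*s[0]+d["cx"],d["fy"]*s[1]+d["cy"]])
def ray(d,uv):
    R,t=P(d); s=np.array([(uv[0]-d["cx"])/d["fx"],(uv[1]-d["cy"])/d["fy"]]); u=s.copy()
    for _ in range(20): u=s/(1+d["k1"]*(u@u))
    v=R.T@np.array([u[0],u[1],1]); return -R.T@t, v/np.linalg.norm(v)
def onz(d,uv,z):
    o,v=ray(d,uv); return o+v*(z-o[2])/v[2]
def tri(d1,a,d2,b):
    o1,v1=ray(d1,a);o2,v2=ray(d2,b)
    s=np.linalg.lstsq(np.c_[v1,-v2],o2-o1,rcond=None)[0]
    p,q=o1+v1*s[0],o2+v2*s[1]; return (p+q)/2,np.linalg.norm(p-q)
def save(d,name): cv2.imwrite("pics/"+name,d["img"][:,:,::-1])
E
python3 - <<'E'
from h import *
for n in("top","side"):
    d=cam(n); save(d,n+"0.png"); R,t=P(d); print(n,d["fx"],d["k1"],-R.T@t,R[2])
s=env.observe(); print(s["time_s"],s["position"],s["tool_rot"],s["grip_width"],env.tip_reach)
E
```

```text
top 448.7577784059603 -0.09528927643350532 [0.4196578  0.17225086 0.93404324] [ 0.09176306  0.00954839 -0.99573509]
side 521.1283812788761 -0.01641667162657935 [ 0.13737041 -0.36857947  0.62386435] [ 0.43100556  0.62674174 -0.64917563]
0.1 [0.18884746 0.51626209 0.21436901] [[ 9.39100416e-01 -7.14638212e-04  3.43642108e-01]
 [-3.43642721e-01 -1.08468316e-03  9.39099837e-01]
 [-2.98373822e-04 -9.99999156e-01 -1.26420662e-03]] 0.0852156914210787 0.022
```

View pics/top0.png

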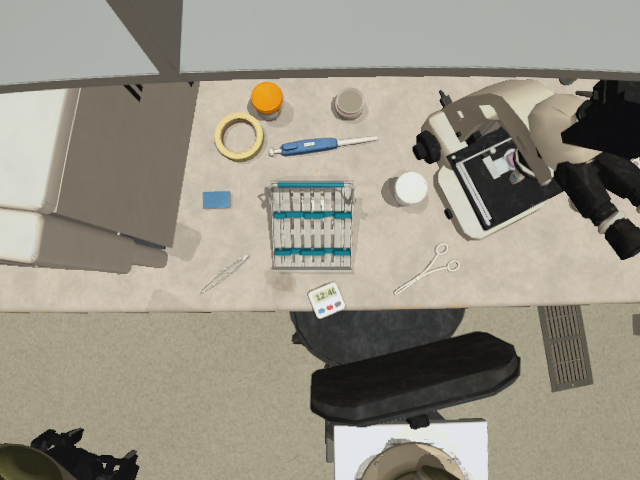

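View pics/side0.png

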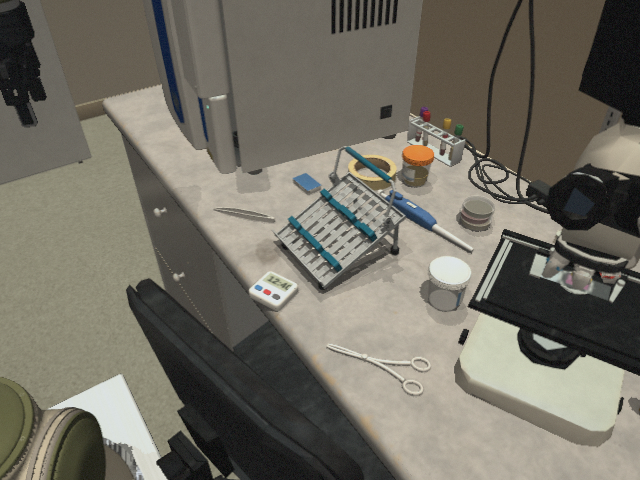

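The top view shows the tweezers at about (225,273), the forceps at (428,270) with rings toward (447,258), the cassette at (313,227), and the timer at (326,300). I'll zoom in next.

```bash
python3 - <<'E'
import cv2
t=cv2.imread("pics/top0.png"); s=cv2.imread("pics/side0.png")
def c(i,x,y,w,h,k,n): cv2.imwrite("pics/"+n,cv2.resize(i[y:y+h,x:x+w],None,fx=k,fy=k,interpolation=cv2.INTER_CUBIC))
c(t,190,170,280,140,2.8,"t_a.png")
c(t,255,170,110,110,5,"t_b.png")
c(s,265,140,150,150,4,"s_b.png")
c(s,200,320,240,90,3.3,"s_c.png")
c(s,200,190,90,45,8,"s_d.png")
E
```

```text
(no output)
```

View pics/t_a.png

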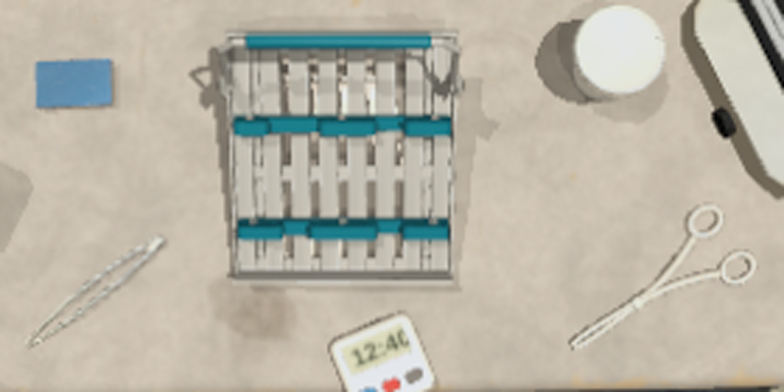

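View pics/t_b.png

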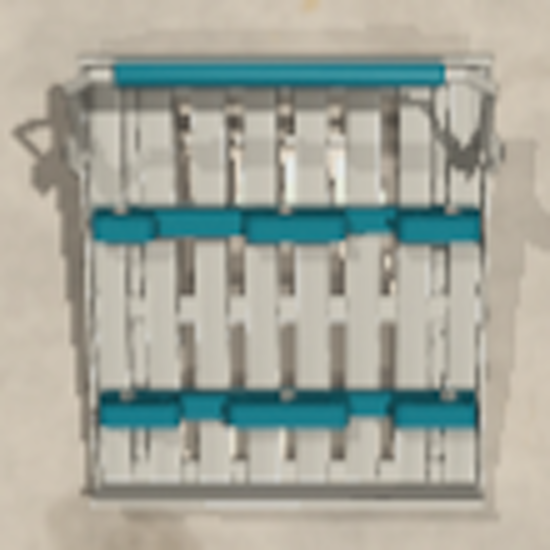

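View pics/s_b.png

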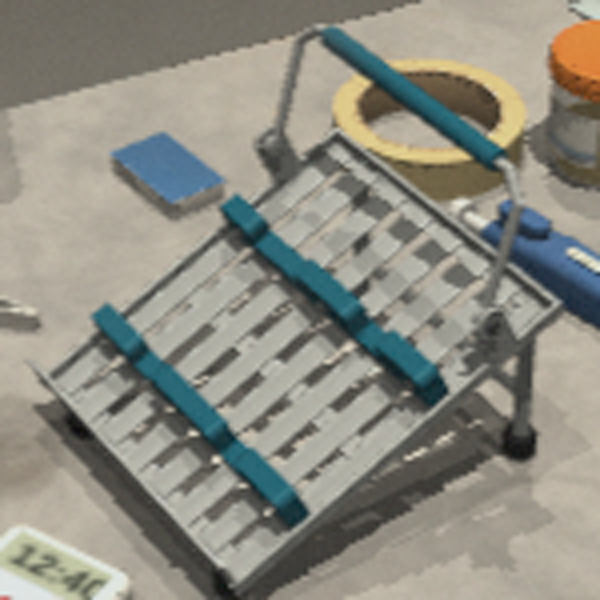

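View pics/s_d.png

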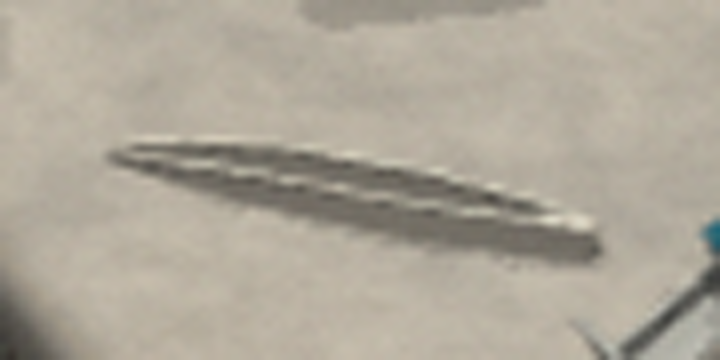

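The top view has the tweezers' points at the lower left and the joined end at the upper right. The wide upper notch is on the left, and the bail is standing open. Next I'll zoom in for corner pixels.

```bash
python3 - <<'E'
import cv2
t=cv2.imread("pics/top0.png"); s=cv2.imread("pics/side0.png")
def c(i,x,y,w,h,k,n):
    z=cv2.resize(i[y:y+h,x:x+w],None,fx=k,fy=k,interpolation=cv2.INTER_CUBIC)
    for q in range(0,w,5): cv2.putText(z,str(x+q),(q*k,8),0,.3,(0,0,255),1); cv2.line(z,(q*k,10),(q*k,14),(0,0,255),1)
    for q in range(0,h,5): cv2.putText(z,str(y+q),(0,q*k+4),0,.3,(0,0,255),1)
    cv2.imwrite("pics/"+n,z)
c(s,285,210,60,65,9,"s_e.png")
c(s,315,180,65,65,9,"s_f.png")
c(t,265,205,95,55,8,"t_e.png")
E
```

```text
(no output)
```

View pics/s_e.png

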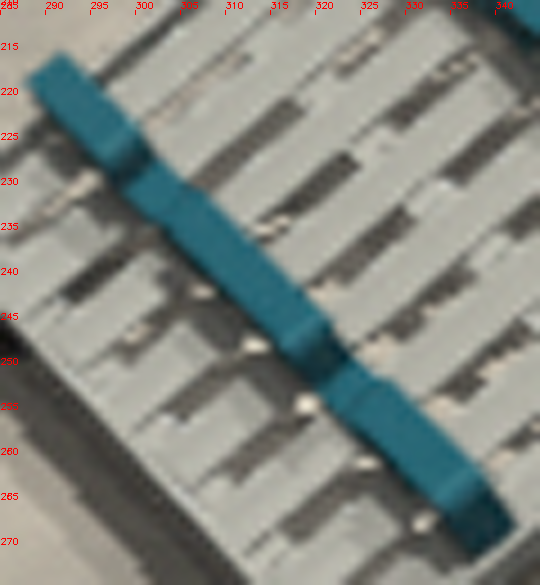

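View pics/s_f.png

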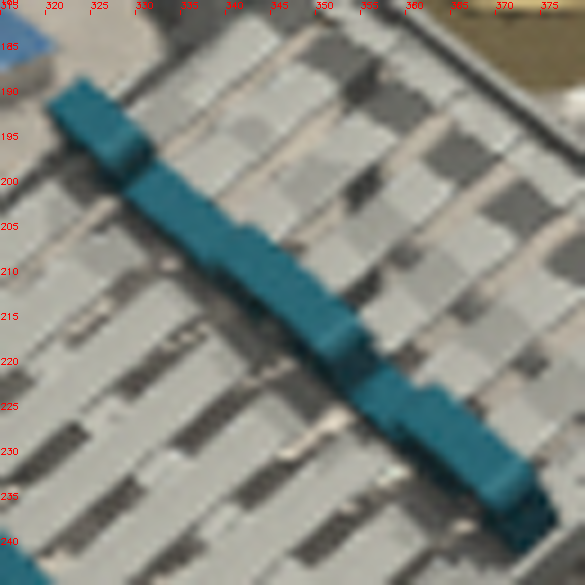

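View pics/t_e.png

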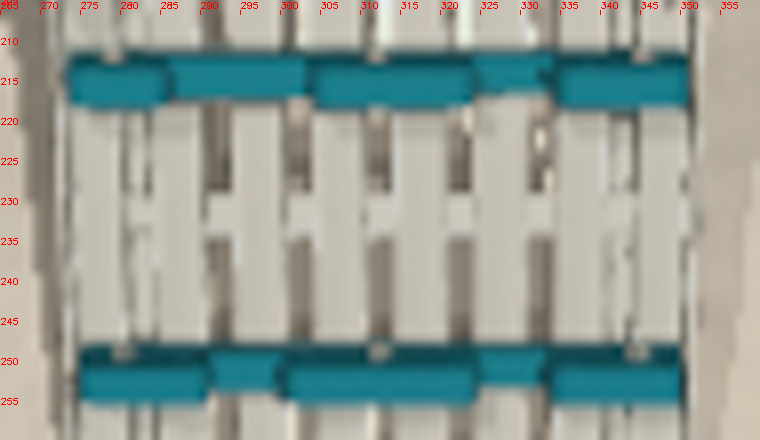

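```bash
cat > cas.py <<'E'
from h import *
def T(a): return (265+a[0]/8-.44,205+a[1]/8-.44)
def S1(a): return (285+a[0]/9-.44,210+a[1]/9-.44)
def S2(a): return (315+a[0]/9-.44,180+a[1]/9-.44)
if __name__=="__main__":
    dt=cam("top");ds=cam("side")
    L=[((79,403),S1((27,82)),(-51,1)),((683,403),S1((450,510)),(-51,-1)),((81,365),S1((62,52)),(-41,1)),((683,365),S1((480,472)),(-41,-1)),
    ((71,108),S2((47,108)),(25,1)),((688,108),S2((497,507)),(25,-1)),((69,72),S2((82,77)),(35,1)),((688,68),S2((533,467)),(35,-1))]
    W=[];Y=[]
    for a,b,c in L:
        p,e=tri(dt,T(a),ds,b); W.append(p);Y.append(c); print(c,p.round(4),round(e*1e3,1))
    W=np.array(W);Y=np.array(Y)
    # fit frame: columns; rail half length unknown from the right/left mean distance
    hl=np.linalg.norm(W[0::2]-W[1::2],axis=1)/2; print("half len",hl)
    Q=np.c_[Y[:,0]*1e-3,Y[:,1]*hl.mean(),np.full(8,.024)]
    qc,wc=Q.mean(0),W.mean(0)
    U,s,Vt=np.linalg.svd((Q-qc).T@(W-wc)); R=Vt.T@np.diag([1,1,np.linalg.det(Vt.T@U.T)])@U.T
    t=wc-R@qc
    print(R.round(4),t.round(4)); print("res",((W-(Q@R.T+t))*1e3).round(1))
    print("slope",np.arcsin(R[2,0]),"yaw",np.degrees(np.arctan2(R[1,0],R[0,0])),"roll",R[2,1])
    for n,v in dict(fp=(.004,.033,.014),tp=(-.004,-.033,.01)).items(): print(n,R@np.array(v)+t)
    np.savez("cas.npz",R=R,t=t)
E
python3 cas.py
```

```text
(-51, 1) [0.4974 0.2702 0.049 ] 1.2
(-51, -1) [0.4943 0.1208 0.0507] 0.7
(-41, 1) [0.5059 0.2695 0.0533] 0.1
(-41, -1) [0.5024 0.1214 0.0554] 1.3
(25, 1) [0.5657 0.2681 0.0819] 0.9
(25, -1) [0.5627 0.1198 0.0823] 0.8
(35, 1) [0.5738 0.2679 0.0863] 1.2
(35, -1) [0.5712 0.12   0.0875] 0.1
half len [0.07471858 0.07404816 0.07416832 0.07395594]
[[ 0.9032  0.0216 -0.4286]
 [-0.0159  0.9997  0.017 ]
 [ 0.4289 -0.0085  0.9033]] [0.5517 0.1942 0.0501]
res [[ 0.4  0.6 -0.2]
 [ 0.6 -0.4  0.2]
 [-0.1  0.  -0.2]
 [-0.4  0.4  0.6]
 [ 0.1 -0.3  0.1]
 [ 0.3 -0.2 -0.8]
 [-0.8 -0.3  0.2]
 [-0.2  0.2  0.1]]
slope 0.4432733060629662 yaw -1.0092421919301833 roll -0.00849060887770513
fp [0.55001596 0.2273508  0.06414064]
tp [0.54307638 0.16142812 0.05765658]
```

```bash
python3 - <<'E'
import cv2
t=cv2.imread("pics/top0.png"); s=cv2.imread("pics/side0.png")
def c(i,x,y,w,h,k,n):
    z=cv2.resize(i[y:y+h,x:x+w],None,fx=k,fy=k,interpolation=cv2.INTER_CUBIC)
    for q in range(0,w,5): cv2.putText(z,str(x+q),(q*k,8),0,.3,(0,0,255),1); cv2.line(z,(q*k,10),(q*k,14),(0,0,255),1)
    for q in range(0,h,5): cv2.putText(z,str(y+q),(0,q*k+4),0,.3,(0,0,255),1)
    cv2.imwrite("pics/"+n,z)
c(s,320,335,120,65,6,"s_g.png")
c(t,388,235,80,65,8,"t_g.png")
c(s,205,195,80,35,9,"s_h.png")
c(t,190,245,70,55,9,"t_h.png")
E
```

```text
(no output)
```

View pics/s_g.png

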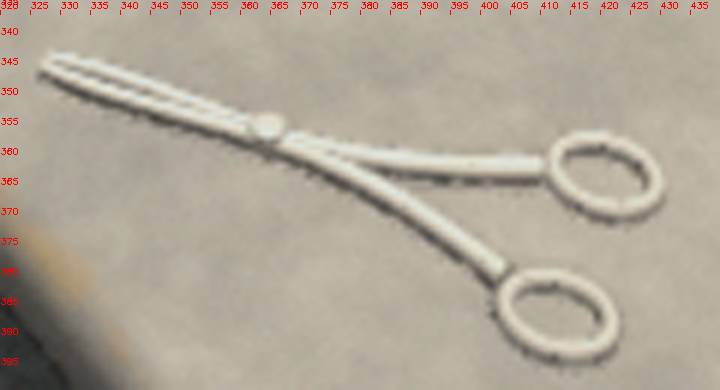

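View pics/t_g.png

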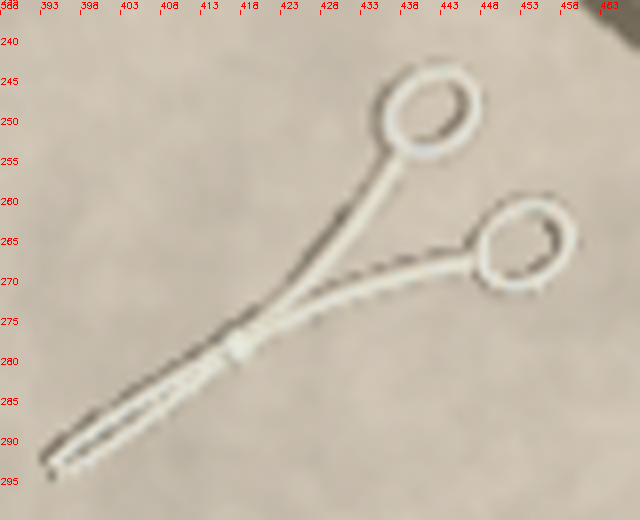

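View pics/s_h.png

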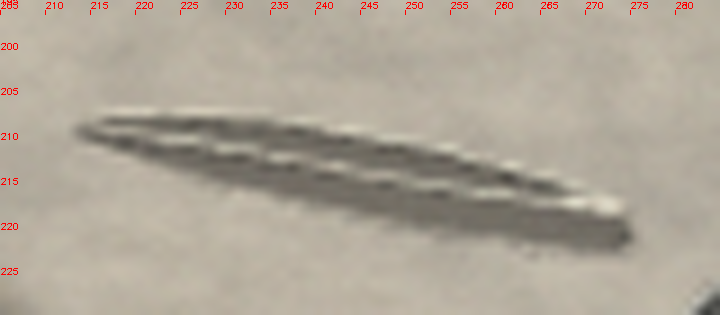

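View pics/t_h.png

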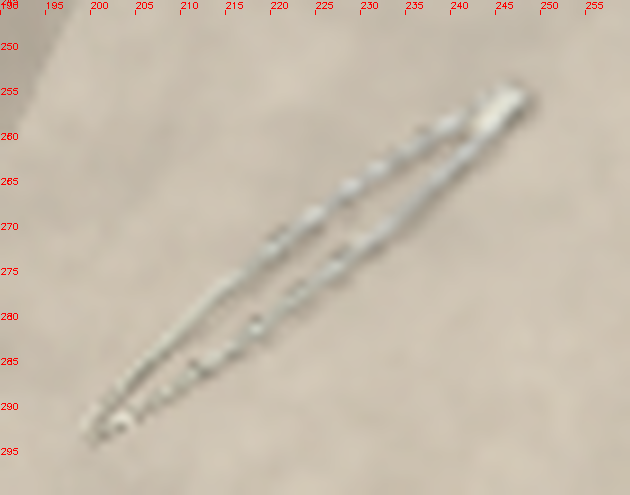

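```bash
cat > ins.py <<'E'
from h import *
dt=cam("top");ds=cam("side")
G=lambda x0,y0,k:(lambda a:(x0+a[0]/k-.44,y0+a[1]/k-.44))
tg,sg,th,sh=G(388,235,8),G(320,335,6),G(190,245,9),G(205,195,9)
pts={}
for n,f,a,g,b in [("tip",tg,(60,465),sg,(44,66)),("pivot",tg,(240,345),sg,(268,127)),("ringA",tg,(432,112),sg,(605,175)),("ringB",tg,(525,245),sg,(558,315)),
 ("ttip",th,(93,434),sh,(80,130)),("tend",th,(524,95),sh,(618,207))]:
    p,e=tri(dt,f(a),ds,g(b)); pts[n]=p; print(n,p.round(4),round(e*1e3,1), "top@z0.006",onz(dt,f(a),.006).round(4),"side@.006",onz(ds,g(b),.006).round(4))
mr=(pts["ringA"]+pts["ringB"])/2; v=mr-pts["tip"]; print("forceps L(tip-rings)",np.linalg.norm(v),np.degrees(np.arctan2(v[1],v[0])))
u=v/np.linalg.norm(v); print("mid from rings",mr-.06*u," from pivot",pts["pivot"]+.018*u, "from tip",pts["tip"]+.0755*u)
w=pts["tend"]-pts["ttip"]; print("tw L",np.linalg.norm(w),np.degrees(np.arctan2(w[1],w[0])),(pts["tend"]+pts["ttip"])/2)
dn=np.load("cas.npz"); R,t=dn["R"],dn["t"]
for v in [(.035,.050,.024),(.035,.016,.024),(-.041,.042,.024),(-.041,.024,.024),(.035,-.0235,.024),(.035,-.0425,.024),(-.041,-.0245,.024),(-.041,-.0415,.024)]:
    q=proj(dt,R@np.array(v)+t); print(v,(q-[265-.44,205-.44])*8)
E
python3 ins.py
```

```text
tip [0.4168 0.0274 0.0039] 2.6 top@z0.006 [0.4179 0.0271 0.006 ] side@.006 [0.4147 0.0266 0.006 ]
pivot [ 0.4479 -0.0202  0.008 ] 0.0 top@z0.006 [ 0.4479 -0.0207  0.006 ] side@.006 [ 0.4488 -0.0191  0.006 ]
ringA [ 0.508  -0.0742  0.0031] 0.3 top@z0.006 [ 0.5076 -0.0733  0.006 ] side@.006 [ 0.5064 -0.0757  0.006 ]
ringB [ 0.4726 -0.0972  0.0034] 0.1 top@z0.006 [ 0.4724 -0.0964  0.006 ] side@.006 [ 0.4712 -0.0984  0.006 ]
ttip [0.4241 0.4337 0.    ] 0.7 top@z0.006 [0.4243 0.4319 0.006 ] side@.006 [0.421  0.4262 0.006 ]
tend [0.5008 0.3301 0.0114] 0.0 top@z0.006 [0.5012 0.3311 0.006 ] side@.006 [0.504  0.3363 0.006 ]
forceps L(tip-rings) 0.13486680727947906 -56.978911112488404
mid from rings [ 0.45760691 -0.03539941  0.00351301]  from pivot [ 0.45766022 -0.03533786  0.00791334] from tip [ 0.45795196 -0.03593032  0.00350983]
tw L 0.12942108755590115 -53.47491607116904 [0.46241895 0.38192748 0.00570953]
(0.035, 0.05, 0.024) [169.68586111  66.57876589]
(0.035, 0.016, 0.024) [311.42462906  66.57300201]
(-0.041, 0.042, 0.024) [211.21751575 364.91683262]
(-0.041, 0.024, 0.024) [284.09850517 365.10014899]
(0.035, -0.0235, 0.024) [476.51103993  66.68368557]
(0.035, -0.0425, 0.024) [556.0249748   66.78200868]
(-0.041, -0.0245, 0.024) [480.90359424 365.6004489 ]
(-0.041, -0.0415, 0.024) [549.99006355 365.77789919]
```

```bash
cat > plan.py <<'E'
from h import *
from scipy.spatial.transform import Rotation as Ro
dn=np.load("cas.npz"); CR,Ct=dn["R"],dn["t"]
RC=np.c_[CR[:,0],-CR[:,2],CR[:,1]]   # tool rot at cassette
def flat(deg): # tool down, jaw axis yaw deg
    a=np.radians(deg); z=np.array([np.cos(a),np.sin(a),0]); y=np.array([0,0,-1.]); return np.c_[np.cross(y,z),y,z]
def delta(p,R,p0=None,R0=None):
    s=env.observe(); p0=np.array(s["position"]) if p0 is None else p0; R0=np.array(s["tool_rot"]) if R0 is None else R0
    rv=Ro.from_matrix(R@R0.T).as_rotvec(degrees=True); return ((np.array(p)-p0)*1e3).round(1),rv.round(2)
def st():
    s=env.observe(); print(s["time_s"],np.array(s["position"]).round(4),"w",round(s["grip_width"],4),"F",np.array(s["ft_force"]).round(2)); return s
E
python3 - <<'E'
from plan import *
print(delta((.4624,.3819,.10),flat(36.5)))
E
```

```text
(array([ 273.5, -134.5, -114.7]), array([ 2.00e-02, -2.00e-02, -3.34e+01]))
```

Call:
carry_out([
  [[0.4,270,-132,-60,0,0,-33.4],[0.4,270,-132,-60,0,0,-33.4],[0.4,270,-132,-60,0,0,-33.4],[0.4,270,-132,-60,0,0,-33.4],[0.4,270,-132,-60,0,0,-33.4],[0.4,270,-132,-60,0,0,-33.4],[0.4,270,-132,-60,0,0,-33.4],[0.4,273.5,-134.5,-114,0,0,-33.4],[0.4,273.5,-134.5,-114,0,0,-33.4],[0.4,273.5,-134.5,-114,0,0,-33.4],[0.4,273.5,-134.5,-114,0,0,-33.4],[0.4,273.5,-134.5,-114,0,0,-33.4]],
], squeeze=30)

```text
time_s: 1.3
position: [0.4626, 0.3828, 0.1025]
tool_rot: [[0.595, 0.002, 0.803], [-0.803, 0.001, 0.595], [0.0, -1.0, 0.002]]
ft_force: [-0.5, -0.3, -0.2]
grip_width: 0.0511
```

```bash
python3 - <<'E'
from plan import *
s=st(); print(delta((.4624,.3819,.025),flat(36.5)))
for n in("top","side"):
    d=cam(n); save(d,n+"1.png")
    print(n,proj(d,(.4624,.3819,.0055)),proj(d,s["position"]-np.array([0,0,.022])))
t=cv2.imread("pics/top1.png")[230:330,160:300]; u=cv2.imread("pics/side1.png")[140:240,190:330]
cv2.imwrite("pics/m1.png",cv2.resize(np.hstack([t,u]),None,fx=2.8,fy=2.8,interpolation=cv2.INTER_CUBIC))
E
```

```text
1.3 [0.4626 0.3828 0.1025] w 0.0511 F [-0.51 -0.29 -0.24]
(array([ -0.2,  -0.9, -77.5]), array([-0.07,  0.11, -0.04]))
top [223.66491914 274.14484467] [214.48237729 272.40183596]
side [242.83627225 213.29134585] [238.64317327 180.87874334]
```

View pics/m1.png

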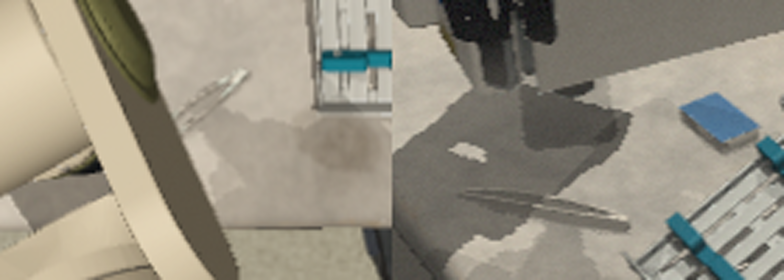

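The side view shows the open fingers above the tweezers, with the tips at about row 171. Now I'll descend and close.

Call:
carry_out([
  [[0.4,0,-1,-40,0,0,0],[0.4,0,-1,-60,0,0,0],[0.4,0,-1,-77,0,0,0],[0.4,0,-1,-77,0,0,0],[0.4,0,-1,-77,0,0,0],[0.6,0,-1,-77,0,0,0],[0.6,0,-1,-77,0,0,0]],
])

```text
time_s: 1.98
position: [0.4632, 0.3816, 0.0258]
tool_rot: [[0.595, 0.003, 0.804], [-0.804, 0.001, 0.595], [0.001, -1.0, 0.003]]
ft_force: [-1.0, -0.7, 0.5]
grip_width: 0.0343
```

```bash
python3 - <<'E'
from plan import *
s=st(); print(delta((.4624,.3819,.025),flat(36.5)))
d=cam("side"); save(d,"side2.png")
u=d["img"][150:250,180:320,::-1]
cv2.imwrite("pics/m2.png",cv2.resize(u,None,fx=5,fy=5,interpolation=cv2.INTER_CUBIC))
E
```

```text
1.9833 [0.4632 0.3816 0.0258] w 0.0343 F [-1.01 -0.68  0.54]
(array([-0.8,  0.3, -0.8]), array([-0.08,  0.16, -0.02]))
```

View pics/m2.png

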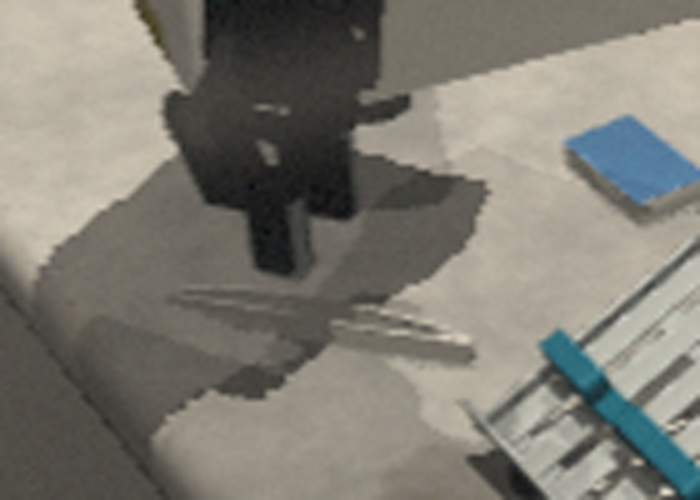

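```bash
python3 - <<'E'
from plan import *
s=st();p=np.array(s["position"]);R=np.array(s["tool_rot"]);d=cam("side")
for sg in(-1,1):
  for h in (.017,.031):
    for x in (-.011,.011):
      print(sg,h,x,[((proj(d,p+R@np.array([x,a,sg*h]))-[180,150])*5).round(0) for a in(0.,.01,.022)])
E
```

```text
2.0333 [0.4631 0.3815 0.0255] w 0.0339 F [ 0.54 -0.23  0.5 ]
-1 0.017 -0.011 [array([265., 295.]), array([268., 316.]), array([272., 340.])]
-1 0.017 0.011 [array([318., 306.]), array([320., 327.]), array([323., 352.])]
-1 0.031 -0.011 [array([248., 316.]), array([252., 337.]), array([255., 362.])]
-1 0.031 0.011 [array([301., 328.]), array([304., 349.]), array([307., 374.])]
1 0.017 -0.011 [array([305., 245.]), array([307., 265.]), array([310., 290.])]
1 0.017 0.011 [array([356., 256.]), array([358., 276.]), array([361., 301.])]
1 0.031 -0.011 [array([320., 225.]), array([323., 245.]), array([326., 270.])]
1 0.031 0.011 [array([371., 235.]), array([373., 256.]), array([376., 280.])]
```

```bash
python3 - <<'E'
from plan import *
s=st();p=np.array(s["position"]);R=np.array(s["tool_rot"]);d=cam("side")
im=d["img"][:,:,::-1].copy()
u=cv2.resize(im[100:250,160:320],None,fx=4,fy=4,interpolation=cv2.INTER_CUBIC)
for a in np.arange(-.1,.023,.01):
    q=(proj(d,p+R@np.array([0,a,0]))-[160,100])*4; cv2.circle(u,(int(q[0]),int(q[1])),2,(0,0,255) if abs(a)>1e-6 else (0,255,0),-1)
cv2.imwrite("pics/m3.png",u)
E
```

```text
2.0833 [0.463  0.3814 0.0253] w 0.0341 F [ 0.43  0.81 -0.44]
```

View pics/m3.png

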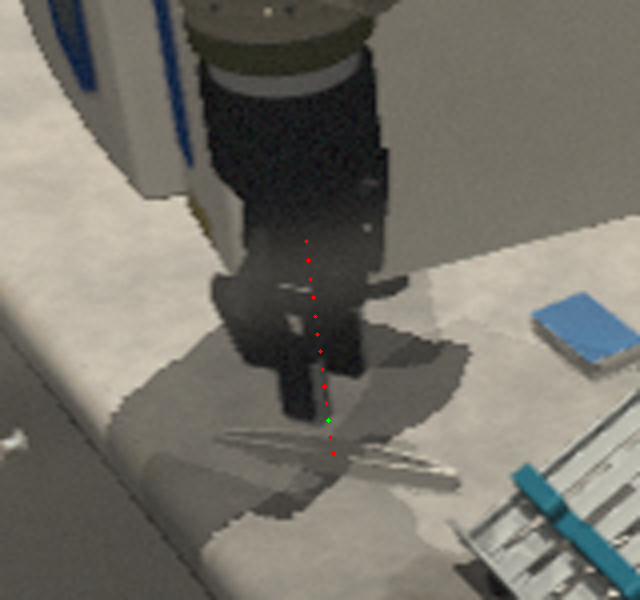

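```bash
python3 - <<'E'
from plan import *
s=st();p=np.array(s["position"]);R=np.array(s["tool_rot"]);d=cam("top")
im=d["img"][:,:,::-1].copy()
u=cv2.resize(im[200:350,130:290],None,fx=4,fy=4,interpolation=cv2.INTER_CUBIC)
for a in np.arange(-.1,.023,.01):
    q=(proj(d,p+R@np.array([0,a,0]))-[130,200])*4; cv2.circle(u,(int(q[0]),int(q[1])),2,(0,0,255) if abs(a)>1e-6 else (0,255,0),-1)
cv2.imwrite("pics/m4.png",u)
E
```

```text
2.1333 [0.4629 0.3813 0.025 ] w 0.0342 F [-0.43 -0.48 -0.61]
```

View pics/m4.png

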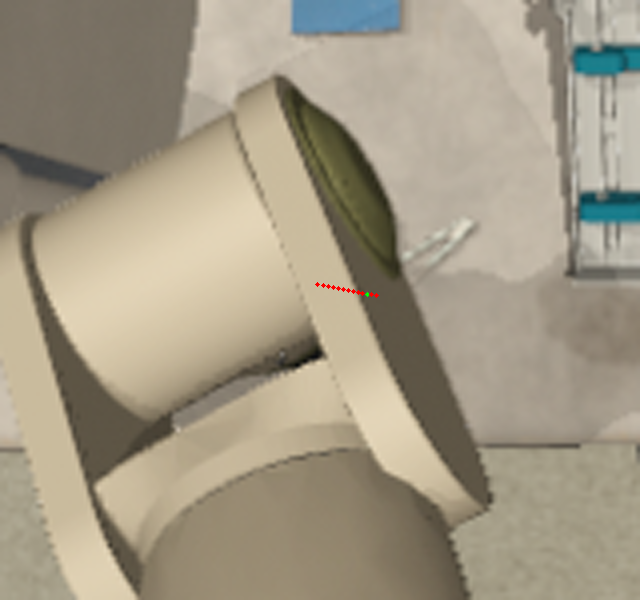

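The image puts the fingertips about 25 mm higher than the text implies. Closing here is a safe test: if the fingers pass 14 mm without gripping anything, they really are high.

Call:
carry_out([
  [[0.8,0,0,0,0,0,0],[0.8,0,0,0,0,0,0],[0.92,0,0,0,0,0,0],[0.92,0,0,0,0,0,0],[0.92,0,0,0,0,0,0]],
])

```text
time_s: 2.6
position: [0.4625, 0.381, 0.0239]
tool_rot: [[0.595, -0.0, 0.804], [-0.804, -0.0, 0.595], [0.0, -1.0, -0.0]]
ft_force: [0.4, 0.4, 0.3]
grip_width: 0.0069
```

```bash
python3 - <<'E'
from plan import *
s=st();p=np.array(s["position"]);R=np.array(s["tool_rot"]);d=cam("side")
im=d["img"][:,:,::-1].copy()
u=cv2.resize(im[150:250,180:300],None,fx=6,fy=6,interpolation=cv2.INTER_CUBIC)
for a in np.arange(-.1,.023,.01):
    q=(proj(d,p+R@np.array([0,a,0]))-[180,150])*6; cv2.circle(u,(int(q[0]),int(q[1])),2,(0,0,255) if abs(a)>1e-6 else (0,255,0),-1)
cv2.imwrite("pics/m5.png",u)
E
```

```text
2.6 [0.4625 0.381  0.0239] w 0.0069 F [0.37 0.4  0.27]
```

View pics/m5.png

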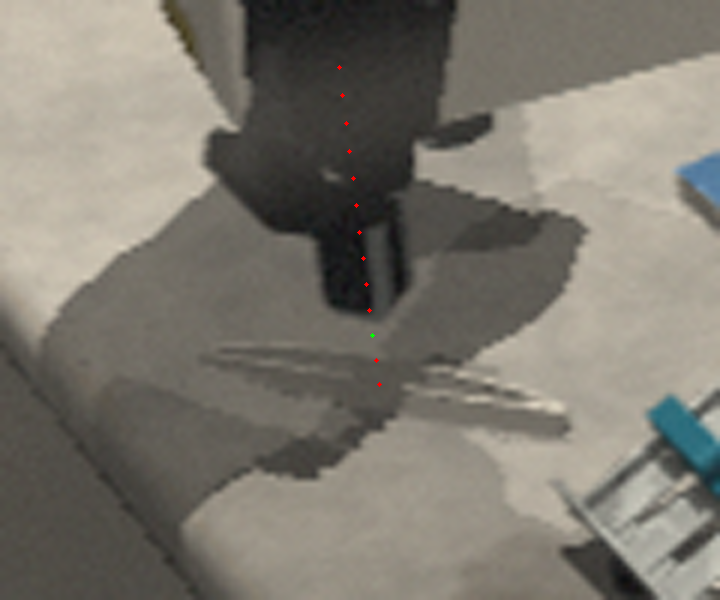

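The fingers closed to 7 mm and touched nothing, and the image shows their tips about 7 mm behind the reported TCP. So the actual reach is about 25–30 mm short of the text. I'll reopen and go down stepwise, watching force and pictures.

Call:
carry_out([
  [[0.6,0,0,0,0,0,0],[0.6,0,0,0,0,0,0],[0.6,0,1,0,0,0,0],[0.6,0,1,-4,0,0,0],[0.6,0,1,-8,0,0,0],[0.6,0,1,-12,0,0,0],[0.6,0,1,-12,0,0,0],[0.6,0,1,-12,0,0,0]],
])

```text
time_s: 3.32
position: [0.4623, 0.3819, 0.0115]
tool_rot: [[0.595, -0.001, 0.804], [-0.804, -0.0, 0.595], [-0.0, -1.0, -0.001]]
ft_force: [0.9, -0.2, 0.7]
grip_width: 0.0338
```

```bash
cat > look.py <<'E'
import sys
from plan import *
def look(name,cn,x,y,w,h,k,axis=True):
    s=st();p=np.array(s["position"]);R=np.array(s["tool_rot"]);d=cam(cn)
    u=cv2.resize(d["img"][y:y+h,x:x+w,::-1],None,fx=k,fy=k,interpolation=cv2.INTER_CUBIC)
    if axis:
      for a in np.arange(-.06,.023,.01):
        q=(proj(d,p+R@np.array([0,a,0]))-[x,y])*k; cv2.circle(u,(int(q[0]),int(q[1])),2,(0,0,255) if abs(a)>1e-6 else (0,255,0),-1)
    cv2.imwrite("pics/"+name,u)
if __name__=="__main__": a=sys.argv; look(a[1],a[2],*map(int,a[3:8]))
E
python3 look.py m6.png side 180 150 120 100 6
```

```text
3.3167 [0.4623 0.3819 0.0115] w 0.0338 F [ 0.95 -0.2   0.75]
```

View pics/m6.png

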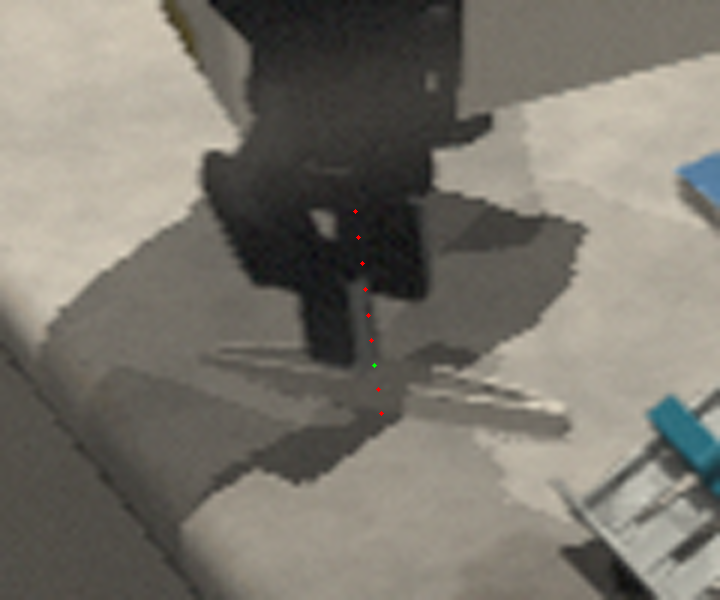

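Call:
carry_out([
  [[0.6,0,0,-4,0,0,0],[0.6,0,0,-8,0,0,0],[0.6,0,0,-11,0,0,0],[0.6,0,0,-11,0,0,0]],
])

```text
time_s: 3.7
position: [0.4621, 0.3818, 0.0001]
tool_rot: [[0.595, -0.001, 0.804], [-0.804, -0.001, 0.595], [-0.0, -1.0, -0.001]]
ft_force: [-0.4, 0.2, 0.4]
grip_width: 0.0339
```

```bash
python3 look.py m7.png side 180 150 120 100 6
```

```text
3.7 [4.621e-01 3.818e-01 1.000e-04] w 0.0339 F [-0.38  0.2   0.37]
```

View pics/m7.png

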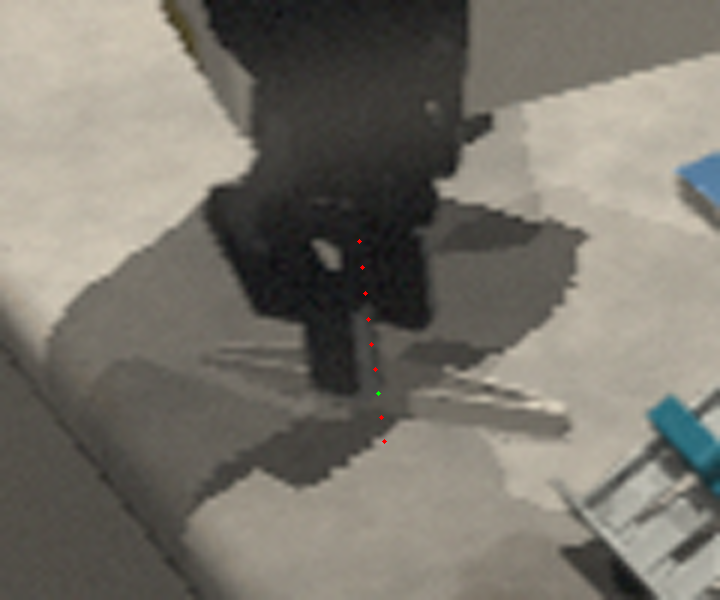

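Call:
carry_out([
  [[0.6,0,0,-3,0,0,0],[0.6,0,0,-6,0,0,0],[0.6,0,0,-6,0,0,0],[0.7,0,0,-6,0,0,0],[0.7,0,0,-6,0,0,0],[0.75,0,0,-6,0,0,0],[0.75,0,0,-6,0,0,0]],
])

```text
time_s: 4.33
position: [0.4626, 0.382, -0.005]
tool_rot: [[0.595, 0.0, 0.804], [-0.804, 0.0, 0.595], [0.0, -1.0, 0.0]]
ft_force: [0.3, 0.1, -0.8]
grip_width: 0.0216
```

```bash
python3 look.py m8.png side 180 150 120 100 6
```

```text
4.3333 [ 0.4626  0.382  -0.005 ] w 0.0216 F [ 0.34  0.06 -0.84]
```

View pics/m8.png

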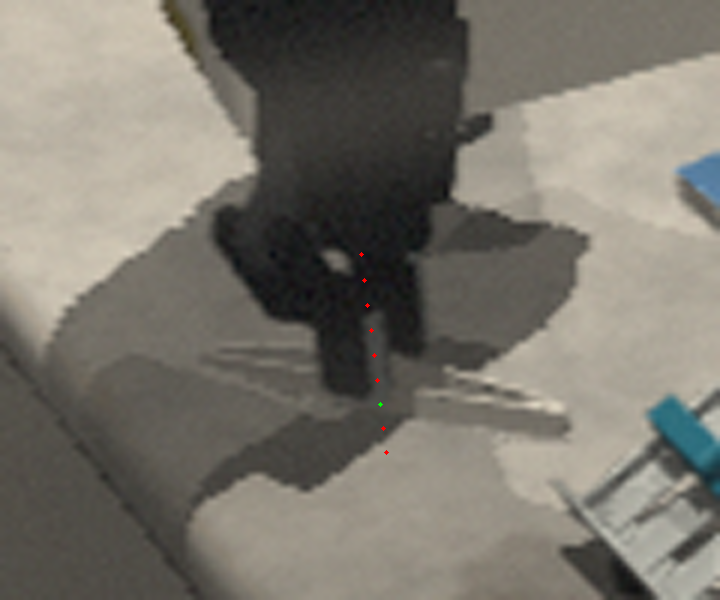

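Call:
carry_out([
  [[0.75,0,0,-3,0,0,0],[0.75,0,0,-3,0,0,0],[0.85,0,0,-3,0,0,0],[0.95,0,0,-3,0,0,0],[0.95,0,0,-3,0,0,0],[0.95,0,0,-3,0,0,0]],
], squeeze=30)

```text
time_s: 4.88
position: [0.4625, 0.382, -0.0081]
tool_rot: [[0.595, 0.0, 0.804], [-0.804, -0.0, 0.595], [0.0, -1.0, 0.0]]
ft_force: [0.5, -0.1, 0.3]
grip_width: 0.0123
```

```bash
python3 look.py m9.png side 180 150 120 100 6
```

```text
4.8833 [ 0.4625  0.382  -0.0081] w 0.0123 F [ 0.51 -0.1   0.31]
```

View pics/m9.png

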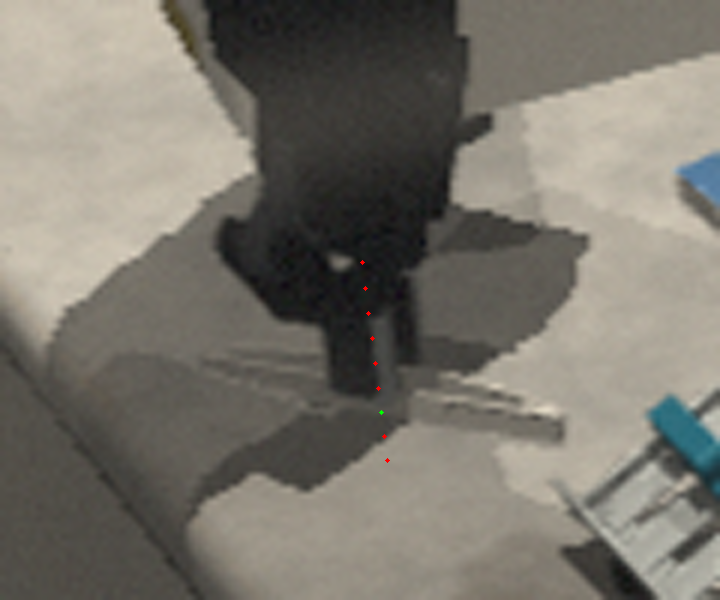

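Call:
carry_out([
  [[0.95,0,0,0,0,0,0],[0.95,0,0,10,0,0,0],[0.95,0,0,30,0,0,0],[0.95,0,0,50,0,0,0],[0.95,0,0,50,0,0,0],[0.95,0,0,50,0,0,0]],
])

```text
time_s: 5.43
position: [0.463, 0.3823, 0.0433]
tool_rot: [[0.595, 0.002, 0.804], [-0.804, 0.001, 0.595], [0.0, -1.0, 0.003]]
ft_force: [0.8, -0.3, 0.3]
grip_width: 0.0123
```

```bash
python3 look.py m10.png side 180 130 120 100 6;python3 look.py m11.png top 160 200 120 100 6
```

```text
5.4333 [0.463  0.3823 0.0433] w 0.0123 F [ 0.8  -0.34  0.3 ]
5.4833 [0.4624 0.3819 0.0422] w 0.0124 F [ 0.11  0.25 -0.14]
```

View pics/m10.png

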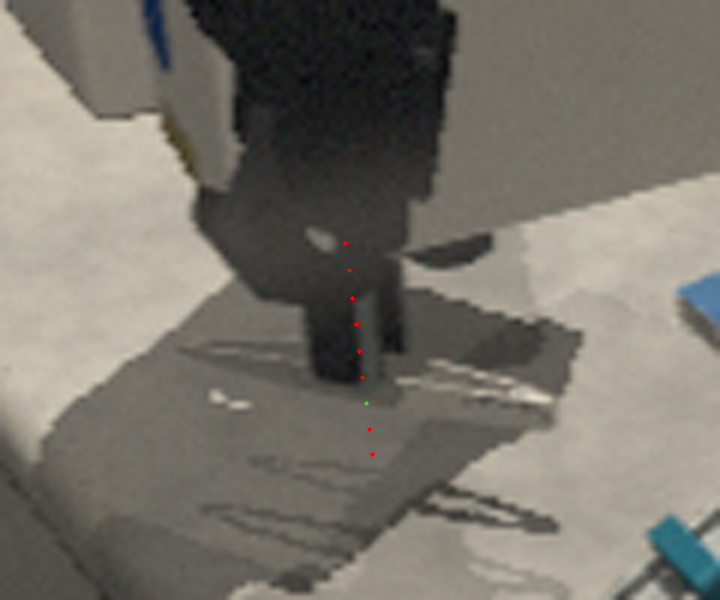

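View pics/m11.png

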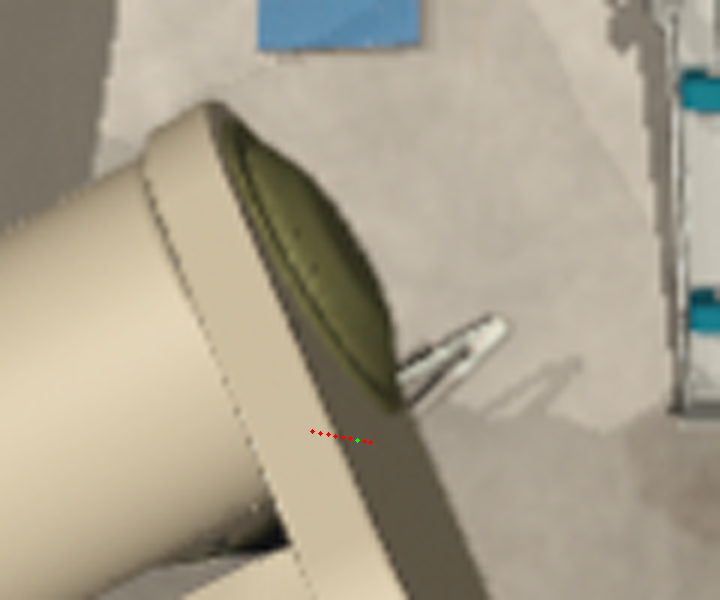

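```bash
python3 - <<'E'
from plan import *
a=cam("top");b=cam("side")
k=lambda x,y,u,v:(x+u/6-.42,y+v/6-.42)
p,e=tri(a,k(160,200,500,325),b,k(180,130,548,397)); print("end",p,e)
s=st(); P0=np.array(s["position"]);R=np.array(s["tool_rot"]); print((R.T@(p-P0))*1e3)
# tip from side at height of plane
t=onz(b,k(180,130,184,350),P0[2]+.010); print("tip",t,(R.T@(t-P0))*1e3)
E
```

```text
end [0.49949674 0.33081073 0.06246144] 0.0008069933266130238
5.6333 [0.462  0.3817 0.0411] w 0.0121 F [-0.29  0.32 -0.82]
[ 63.20801785 -21.39471391  -0.21821323]
tip [0.42419758 0.43291441 0.05108125] [-6.36556941e+01 -9.98506050e+00  8.71592716e-03]
```

```bash
python3 - <<'E'
from plan import *
tp=np.array([.5431,.1614,.0577]); n=CR[:,2]
print(delta(tp+n*.10,RC)); print(delta(tp+n*.03,RC)); print(delta(tp-n*.0081,RC))
E
```

```text
(array([  38.2, -218.6,  107. ]), array([-12.45, -23.18,  51.5 ]))
(array([  68.2, -219.8,   43.7]), array([-12.45, -23.18,  51.5 ]))
(array([  84.5, -220.5,    9.3]), array([-12.45, -23.18,  51.5 ]))
```

Call:
carry_out([
  [[0.95,0,0,40,0,0,0],[0.95,0,0,80,0,0,0],[0.95,10,-20,120,0,0,0],[0.95,15,-50,130,-1.5,-2.8,6.4],[0.95,20,-80,130,-3,-5.6,12.8],[0.95,25,-110,130,-4.5,-8.4,19],[0.95,30,-140,130,-6,-11.2,25.5],[0.95,35,-170,130,-7.5,-14,32],[0.95,38,-200,130,-9,-17,38],[0.95,38,-218.6,120,-10.5,-20,45],[0.95,38,-218.6,107,-12.45,-23.2,51.5],[0.95,38,-218.6,107,-12.45,-23.2,51.5],[0.95,38,-218.6,107,-12.45,-23.2,51.5],[0.95,53,-219,75,-12.45,-23.2,51.5],[0.95,53,-219,75,-12.45,-23.2,51.5],[0.95,53,-219,75,-12.45,-23.2,51.5]],
])

```text
time_s: 6.97
position: [0.5158, 0.1635, 0.1164]
tool_rot: [[0.904, 0.426, 0.022], [-0.018, -0.015, 1.0], [0.427, -0.904, -0.006]]
ft_force: [-0.7, -0.1, -0.3]
grip_width: 0.0123
```

```bash
python3 look.py m12.png side 250 120 130 120 6;python3 look.py m13.png top 250 160 130 120 6
```

```text
6.9667 [0.5158 0.1635 0.1164] w 0.0123 F [-0.73 -0.11 -0.26]
7.0167 [0.5159 0.1636 0.1174] w 0.0124 F [-0.25  0.15  0.47]
```

View pics/m12.png

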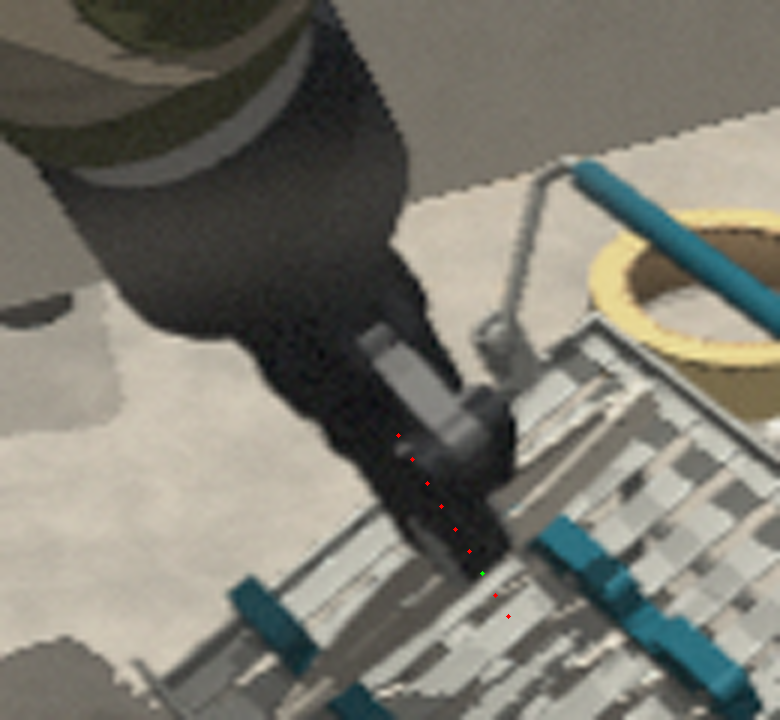

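View pics/m13.png

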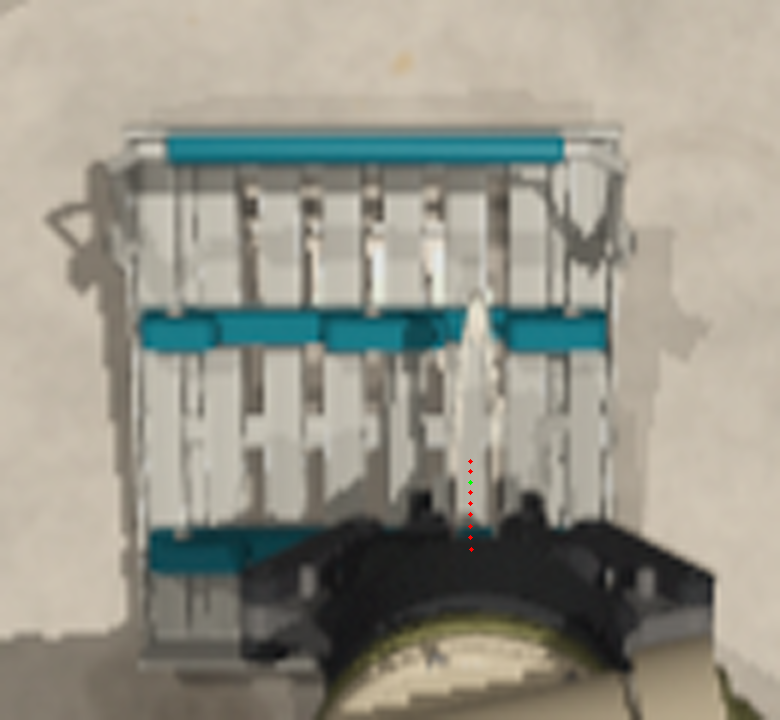

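The tweezers are held over the narrow pair of notches, with the joined end at about (478,290) in the top crop and (645,385) in the side crop. I'll check by triangulation in cassette axes.

```bash
python3 - <<'E'
from plan import *
a=cam("top");b=cam("side")
k=lambda x,y,u,v:(x+u/6-.42,y+v/6-.42)
p,e=tri(a,k(250,160,478,290),b,k(250,120,646,385)); print("end",p,e)
s=st(); P0=np.array(s["position"]);R=np.array(s["tool_rot"]); print("tool",(R.T@(p-P0))*1e3)
c=lambda q:(CR.T@(q-Ct)*1e3).round(1)
print("end cas",c(p),"tcp cas",c(P0), "R dev",Ro.from_matrix(R@RC.T).as_rotvec(degrees=True))
t=ray(b,k(250,120,283,700))
# side tip, on plane cassette z
for z in (.05,.06,.07):
    n=CR[:,2]; o,v=t; sgm=(z-n@(o-Ct))/(n@v); print(z,c(o+v*sgm))
E
```

```text
end [0.56736879 0.16213003 0.15824159] 0.0022140598918808214
7.1667 [0.5157 0.1634 0.1183] w 0.0122 F [-0.02 -0.43  0.28]
tool [ 63.81424584 -13.80897239  -0.470191  ]
end cas [ 61.1 -32.6  90.5] tcp cas [ -2.7 -32.1  76.5] R dev [ 0.12203995 -0.12801268  0.03294644]
0.05 [-62.6   3.8  50. ]
0.06 [-63.5  -5.4  60. ]
0.07 [-64.4 -14.5  70. ]
```

Call:
carry_out([
  [[0.95,8,-1,-18,0,0,0],[0.95,17,-1.5,-37,0,0,0],[0.95,24,-1.8,-53,0,0,0],[0.95,27,-2,-60,0,0,0],[0.95,27,-2,-60,0,0,0],[0.95,27,-2,-60,0,0,0],[0.95,27,-2,-60,0,0,0]],
])

```text
time_s: 7.75
position: [0.5426, 0.1612, 0.0582]
tool_rot: [[0.902, 0.431, 0.021], [-0.016, -0.015, 1.0], [0.431, -0.902, -0.007]]
ft_force: [-0.0, 0.2, 0.8]
grip_width: 0.0124
```

```bash
cat > cs.py <<'E'
from plan import *
s=st(); P0=np.array(s["position"]); R=np.array(s["tool_rot"])
print("tcp cas",(CR.T@(P0-Ct)*1e3).round(1),"dev",Ro.from_matrix(R@RC.T).as_rotvec(degrees=True).round(2),"F cas",(CR.T@np.array(s["ft_force"])).round(2))
E
python3 cs.py; python3 look.py m14.png side 250 140 130 120 6;python3 look.py m15.png top 250 160 130 120 6
```

```text
7.75 [0.5426 0.1612 0.0582] w 0.0124 F [-0.04  0.15  0.84]
tcp cas [ -4.2 -33.3  10.6] dev [ 0.1  -0.12  0.05] F cas [0.33 0.15 0.78]
7.75 [0.5426 0.1612 0.0582] w 0.0124 F [-0.04  0.15  0.84]
7.8 [0.5426 0.1612 0.0582] w 0.0124 F [ 0.2   0.08 -0.07]
```

View pics/m14.png

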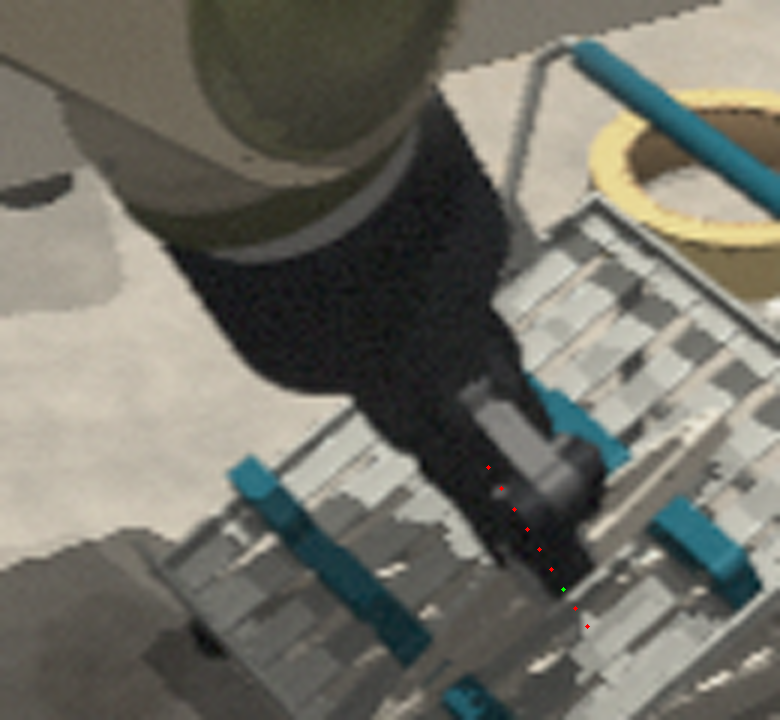

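View pics/m15.png

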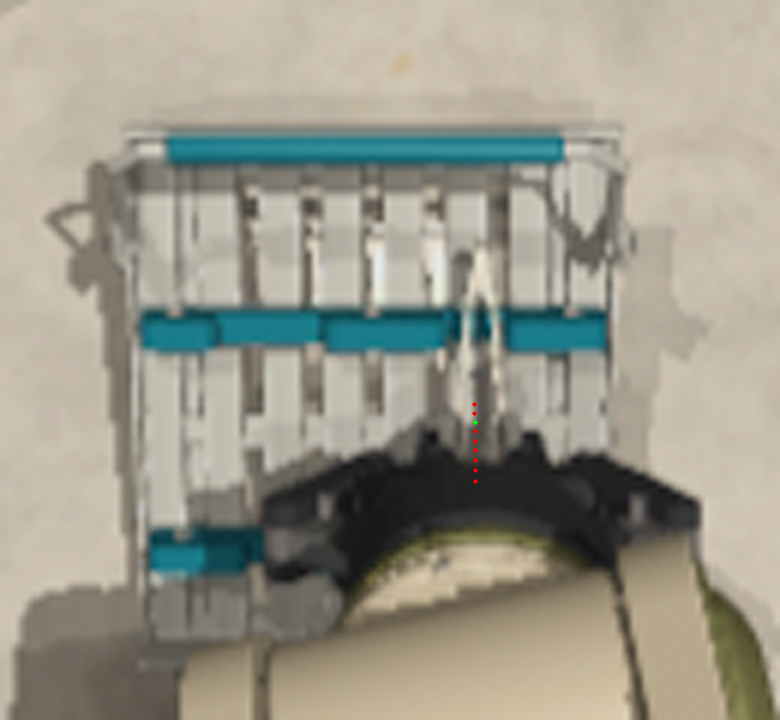

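Call:
carry_out([
  [[0.95,1.4,0,-3,0,0,0],[0.95,2.8,0,-6,0,0,0],[0.95,2.8,0,-6,0,0,0],[0.95,2.8,0,-6,0,0,0]],
])

```text
time_s: 8.18
position: [0.5455, 0.1611, 0.0514]
tool_rot: [[0.902, 0.43, 0.021], [-0.016, -0.015, 1.0], [0.43, -0.903, -0.007]]
ft_force: [-2.6, 0.7, 5.1]
grip_width: 0.012
```

```bash
python3 cs.py
```

```text
8.1833 [0.5455 0.1611 0.0514] w 0.012 F [-2.56  0.67  5.06]
tcp cas [ -4.5 -33.3   3.3] dev [ 0.1  -0.1   0.05] F cas [-0.15  0.58  5.68]
```

Call:
carry_out([
  [[0.95,0.5,0,-1,0,0,0],[0.95,0.5,0,-1,0,0,0]],
])

```text
time_s: 8.35
position: [0.5456, 0.1611, 0.0513]
tool_rot: [[0.902, 0.431, 0.021], [-0.016, -0.015, 1.0], [0.431, -0.902, -0.007]]
ft_force: [-10.1, -1.4, 18.2]
grip_width: 0.012
```

```bash
python3 cs.py
```

```text
8.35 [0.5456 0.1611 0.0513] w 0.012 F [-10.09  -1.38  18.22]
tcp cas [ -4.4 -33.2   3.1] dev [ 0.09 -0.13  0.06] F cas [-1.28 -1.76 20.76]
```

Contact comes within about 1 mm of the expected seat height. I'll ease off the press and open.

Call:
carry_out([
  [[0.95,-0.5,0,1.1,0,0,0],[0.95,-0.5,0,1.1,0,0,0],[0.82,-0.5,0,1.1,0,0,0],[0.78,-0.5,0,1.1,0,0,0],[0.74,-0.5,0,1.1,0,0,0],[0.7,-0.5,0,1.1,0,0,0],[0.65,-0.5,0,1.1,0,0,0],[0.65,-0.5,0,1.1,0,0,0]],
])

```text
time_s: 9.02
position: [0.5453, 0.161, 0.0509]
tool_rot: [[0.903, 0.429, 0.021], [-0.016, -0.015, 1.0], [0.429, -0.903, -0.007]]
ft_force: [0.1, -0.1, -0.1]
grip_width: 0.0296
```

```bash
python3 cs.py; python3 look.py m16.png side 250 140 130 120 6;python3 look.py m17.png top 250 160 130 120 6
```

```text
9.0167 [0.5453 0.161  0.0509] w 0.0296 F [ 0.11 -0.12 -0.08]
tcp cas [ -4.9 -33.3   3. ] dev [ 0.09 -0.02  0.04] F cas [ 0.07 -0.12 -0.13]
9.0167 [0.5453 0.161  0.0509] w 0.0296 F [ 0.11 -0.12 -0.08]
9.0667 [0.5453 0.161  0.0509] w 0.0302 F [-0.54  0.7   0.03]
```

View pics/m16.png

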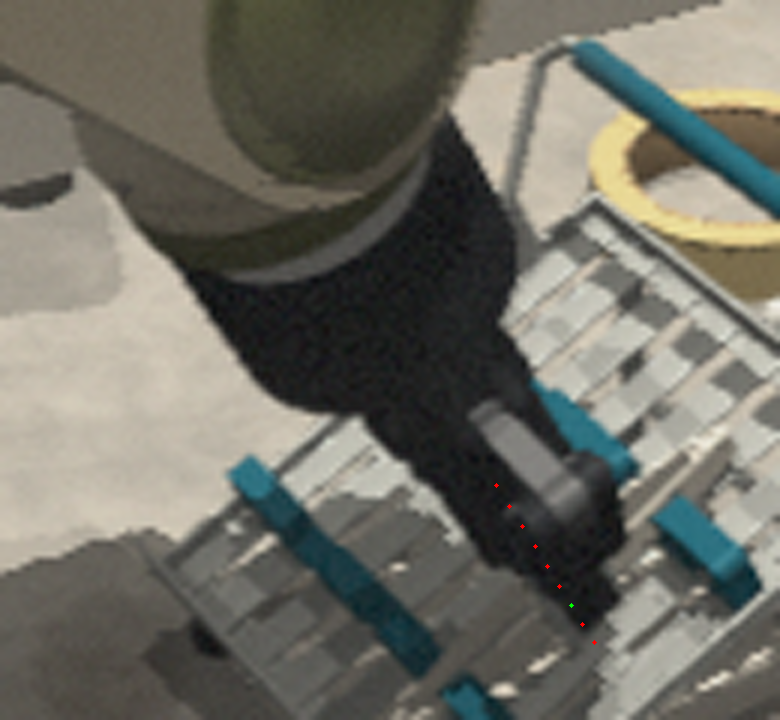

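View pics/m17.png

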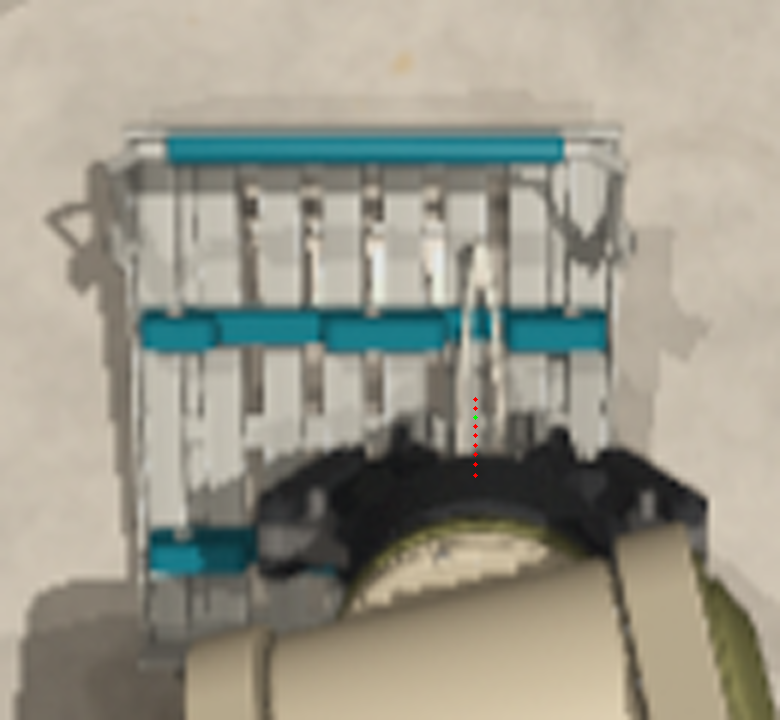

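Released with no force, and the tweezers stay put. I'll withdraw along the normal and go to a hover over the forceps.

Call:
carry_out([
  [[0.65,-9,0.5,18,0,0,0],[0.65,-22,1,45,0,0,0],[0.65,-38,1.5,78,0,0,0],[0.65,-50,2,105,0,0,0],[0.65,-50,2,105,0,0,0]],
])

```text
time_s: 9.53
position: [0.4954, 0.1636, 0.1611]
tool_rot: [[0.9, 0.436, 0.02], [-0.016, -0.014, 1.0], [0.437, -0.9, -0.006]]
ft_force: [0.9, 0.4, 0.3]
grip_width: 0.03
```

```bash
python3 - <<'E'
from plan import *
print(delta((.4512,-.0254,.06),flat(33)))
E
python3 look.py m18.png top 250 160 130 120 6; python3 look.py m18s.png side 250 140 130 120 6
```

```text
(array([ -44.2, -189. , -101.1]), array([ 13.37,  23.37, -54.94]))
9.5333 [0.4954 0.1636 0.1611] w 0.03 F [0.9  0.41 0.32]
9.5833 [0.4956 0.1633 0.1588] w 0.03 F [ 0.04 -0.09 -1.13]
```

View pics/m18.png

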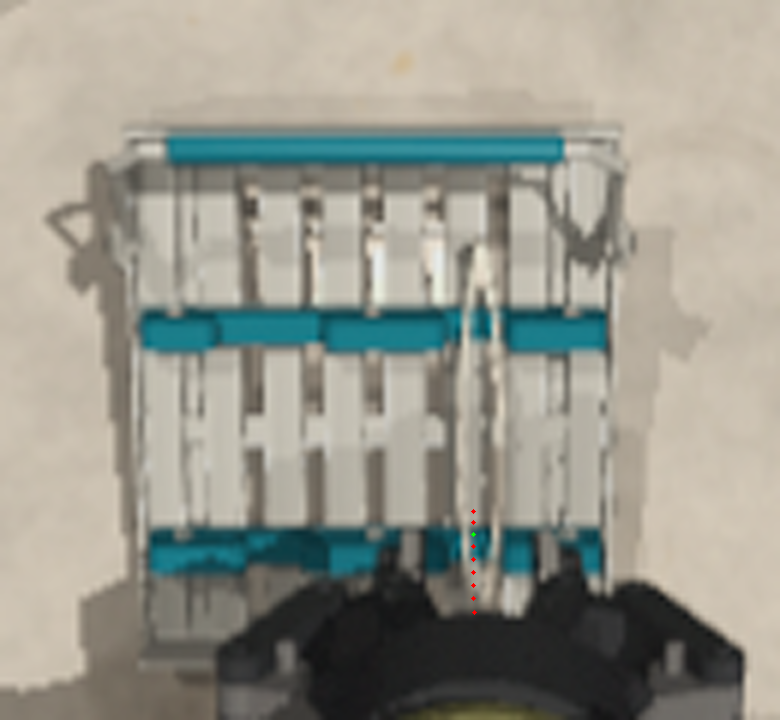

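View pics/m18s.png

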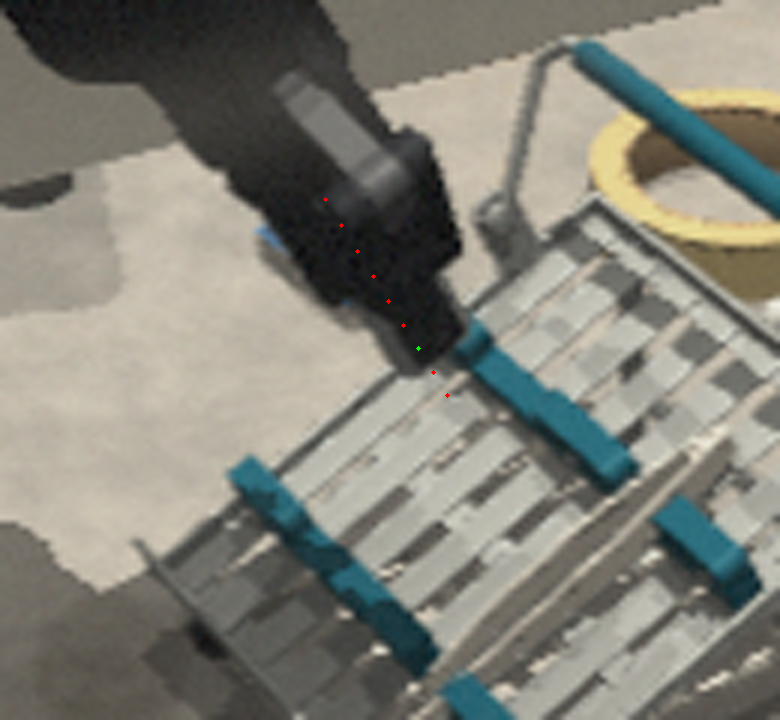

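The tweezers lie straight through both narrow notches: joined end at (481,250) in the top crop, flat in the side view. Next, the forceps.

Call:
carry_out([
  [[0.65,-10,-40,15,1.6,2.8,-6.6],[0.65,-15,-80,10,3.2,5.6,-13.2],[0.65,-25,-115,5,4.9,8.5,-20],[0.65,-35,-150,0,6.5,11.4,-26.8],[0.65,-44,-175,-10,8.2,14.3,-33.6],[0.65,-44,-189,-20,9.8,17.2,-40.4],[0.65,-44,-189,-50,11.5,20.1,-47.2],[0.65,-44,-189,-80,13.4,23.4,-54.9],[0.65,-44,-189,-98,13.4,23.4,-54.9],[0.65,-44,-189,-98,13.4,23.4,-54.9],[0.65,-44,-189,-98,13.4,23.4,-54.9]],
])

```text
time_s: 10.55
position: [0.4509, -0.0261, 0.0567]
tool_rot: [[0.546, -0.009, 0.838], [-0.838, 0.007, 0.546], [-0.011, -1.0, -0.003]]
ft_force: [-0.2, 0.1, -0.5]
grip_width: 0.0297
```

```bash
python3 - <<'E'
from plan import *
st();print(delta((.4512,-.0254,-.0075),flat(33)))
E
python3 look.py m19.png side 310 270 130 120 6
```

```text
10.55 [ 0.4509 -0.0261  0.0567] w 0.0297 F [-0.15  0.11 -0.45]
(array([  0.3,   0.7, -64.2]), array([-0.42, -0.49, -0.11]))
10.55 [ 0.4509 -0.0261  0.0567] w 0.0297 F [-0.15  0.11 -0.45]
```

View pics/m19.png

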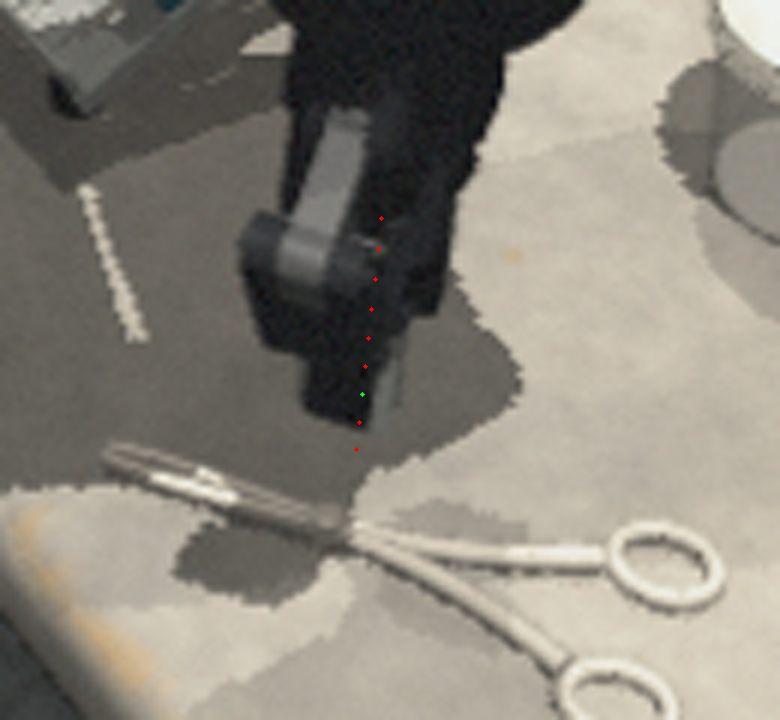

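```bash
python3 - <<'E'
from plan import *
s=env.observe();p=np.array(s["position"]);R=np.array(s["tool_rot"]);d=cam("side")
for sg in(-1,1):
  for h in (.015,.029):
   for x in (-.011,.011):
      print(sg,h,x,[tuple(((proj(d,p+R@np.array([x,a,sg*h]))-[310,270])*6).round(0)) for a in(-.02,-.01,0.,.01,.022)])
E
```

```text
-1 0.015 -0.011 [(np.float64(302.0), np.float64(368.0)), (np.float64(299.0), np.float64(396.0)), (np.float64(297.0), np.float64(424.0)), (np.float64(294.0), np.float64(452.0)), (np.float64(292.0), np.float64(484.0))]
-1 0.015 0.011 [(np.float64(396.0), np.float64(398.0)), (np.float64(392.0), np.float64(426.0)), (np.float64(389.0), np.float64(454.0)), (np.float64(386.0), np.float64(482.0)), (np.float64(382.0), np.float64(514.0))]
-1 0.029 -0.011 [(np.float64(281.0), np.float64(414.0)), (np.float64(278.0), np.float64(442.0)), (np.float64(276.0), np.float64(470.0)), (np.float64(274.0), np.float64(498.0)), (np.float64(271.0), np.float64(530.0))]
-1 0.029 0.011 [(np.float64(376.0), np.float64(445.0)), (np.float64(372.0), np.float64(473.0)), (np.float64(369.0), np.float64(501.0)), (np.float64(366.0), np.float64(529.0)), (np.float64(363.0), np.float64(561.0))]
1 0.015 -0.011 [(np.float64(345.0), np.float64(273.0)), (np.float64(342.0), np.float64(302.0)), (np.float64(340.0), np.float64(330.0)), (np.float64(337.0), np.float64(358.0)), (np.float64(334.0), np.float64(390.0))]
1 0.015 0.011 [(np.float64(437.0), np.float64(302.0)), (np.float64(433.0), np.float64(330.0)), (np.float64(429.0), np.float64(359.0)), (np.float64(426.0), np.float64(386.0)), (np.float64(422.0), np.float64(419.0))]
1 0.029 -0.011 [(np.float64(364.0), np.float64(231.0)), (np.float64(361.0), np.float64(260.0)), (np.float64(359.0), np.float64(288.0)), (np.float64(356.0), np.float64(316.0)), (np.float64(352.0), np.float64(348.0))]
1 0.029 0.011 [(np.float64(455.0), np.float64(259.0)), (np.float64(451.0), np.float64(287.0)), (np.float64(447.0), np.float64(316.0)), (np.float64(444.0), np.float64(343.0)), (np.float64(440.0), np.float64(376.0))]
```

Call:
carry_out([
  [[0.65,0,0.5,-25,-0.4,-0.4,0],[0.65,0,0.5,-45,-0.4,-0.4,0],[0.65,0,0.5,-58,-0.4,-0.4,0],[0.65,0,0.5,-64,-0.4,-0.4,0],[0.65,0,0.5,-64,-0.4,-0.4,0],[0.65,0,0.5,-64,-0.4,-0.4,0]],
])

```text
time_s: 11.15
position: [0.4518, -0.0256, -0.005]
tool_rot: [[0.546, 0.003, 0.838], [-0.838, -0.001, 0.546], [0.002, -1.0, 0.002]]
ft_force: [0.4, -1.4, -0.4]
grip_width: 0.0299
```

```bash
python3 - <<'E'
from plan import *
st();print(delta((.4512,-.0254,-.0075),flat(33)))
E
python3 look.py m20.png side 310 290 130 120 6
```

```text
11.15 [ 0.4518 -0.0256 -0.005 ] w 0.0299 F [ 0.45 -1.43 -0.41]
(array([-0.6,  0.2, -2.5]), array([ 0.06,  0.17, -0.06]))
11.15 [ 0.4518 -0.0256 -0.005 ] w 0.0299 F [ 0.45 -1.43 -0.41]
```

View pics/m20.png

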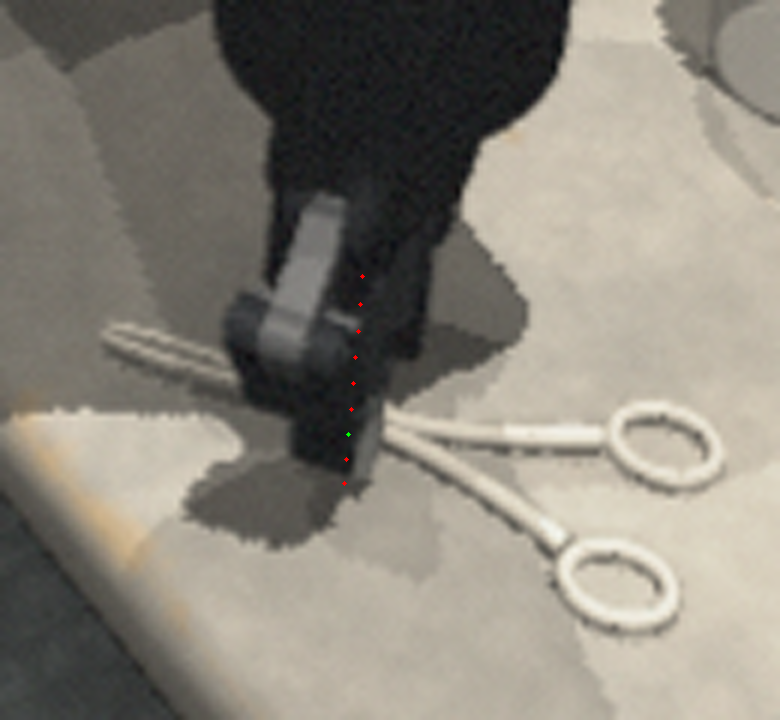

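Call:
carry_out([
  [[0.75,-0.5,0,0,0,0,0],[0.75,-0.5,0,0,0,0,0],[0.85,-0.5,0,-0.5,0,0,0],[0.95,-0.5,0,-0.5,0,0,0],[0.95,-0.5,0,-0.5,0,0,0],[0.95,-0.5,0,-0.5,0,0,0],[0.95,-0.5,0,-0.5,0,0,0]],
], squeeze=45)

```text
time_s: 11.78
position: [0.4508, -0.0255, -0.0065]
tool_rot: [[0.545, 0.001, 0.838], [-0.838, -0.0, 0.545], [0.001, -1.0, 0.001]]
ft_force: [0.1, 0.4, 0.5]
grip_width: 0.0041
```

```bash
python3 look.py m21.png side 310 290 130 120 6
```

```text
11.7833 [ 0.4508 -0.0255 -0.0065] w 0.0041 F [0.14 0.44 0.54]
```

View pics/m21.png

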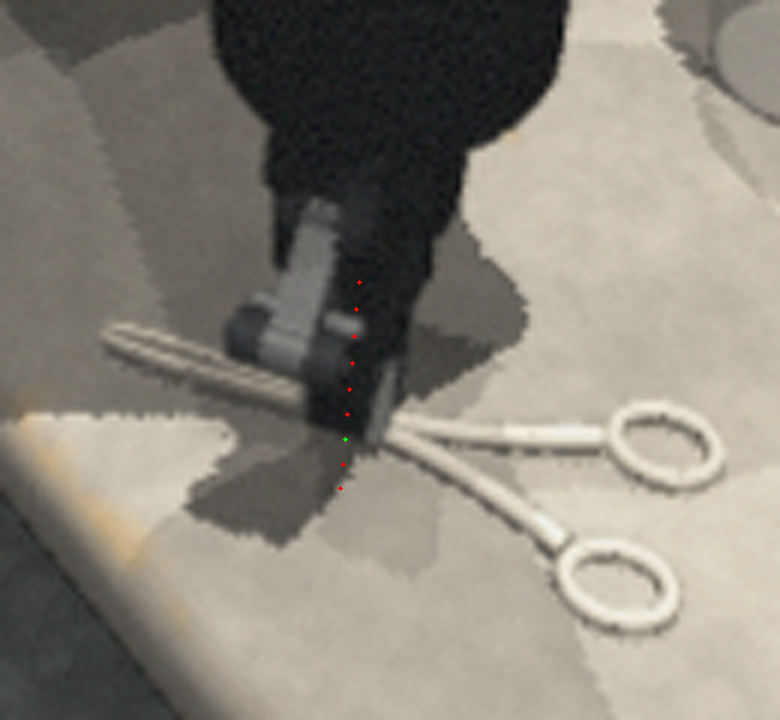

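The jaws closed to 4 mm above the forceps, so the tips are still more than 8 mm up. I'll reopen, go lower and close again.

Call:
carry_out([
  [[0.65,0,0,0,0,0,0],[0.65,0,0,0,0,0,0],[0.65,0,0,0,0,0,0],[0.65,0,0,-3,0,0,0],[0.65,0,0,-6,0,0,0],[0.65,0,0,-6,0,0,0],[0.75,0,0,-6,0,0,0],[0.8,0,0,-6,0,0,0],[0.8,0,0,-6,0,0,0]],
])

```text
time_s: 12.58
position: [0.4508, -0.0255, -0.0125]
tool_rot: [[0.545, 0.001, 0.838], [-0.838, -0.0, 0.545], [0.001, -1.0, 0.001]]
ft_force: [-0.1, -0.0, 0.4]
grip_width: 0.017
```

```bash
python3 look.py m22.png side 330 310 80 80 9
```

```text
12.5833 [ 0.4508 -0.0255 -0.0125] w 0.017 F [-0.12 -0.02  0.39]
```

View pics/m22.png

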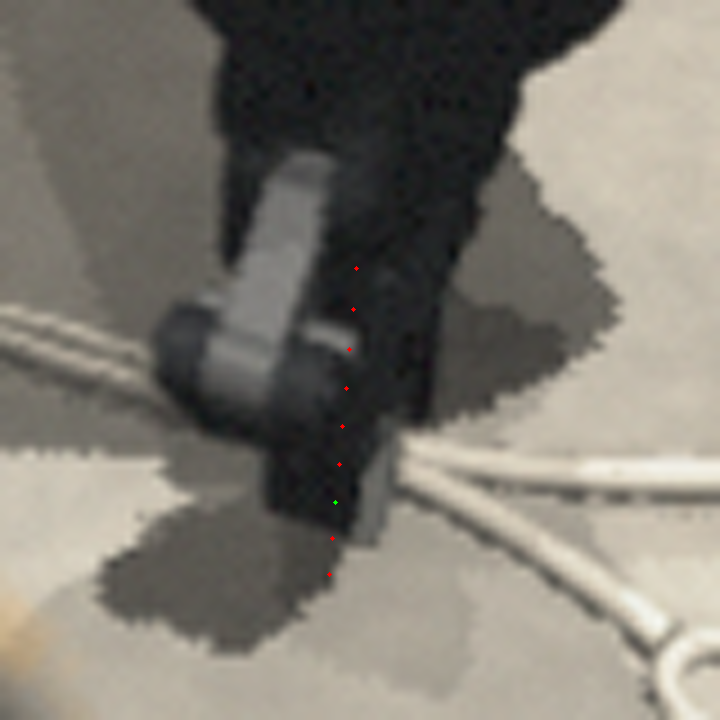

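Call:
carry_out([
  [[0.8,0,0,-1,0,0,0],[0.8,0,0,-2,0,0,0],[0.8,0,0,-2,0,0,0],[0.88,0,0,-2,0,0,0],[0.95,0,0,-2,0,0,0],[0.95,0,0,-2,0,0,0],[0.95,0,0,-2,0,0,0]],
])

```text
time_s: 13.22
position: [0.4508, -0.0255, -0.0145]
tool_rot: [[0.545, 0.001, 0.839], [-0.839, -0.0, 0.545], [0.001, -1.0, 0.001]]
ft_force: [-0.0, -0.2, 0.9]
grip_width: 0.0104
```

Call:
carry_out([
  [[0.95,0,0,0,0,0,0],[0.95,0,0,15,0,0,0],[0.95,0,0,40,0,0,0],[0.95,0,0,70,0,0,0],[0.95,0,0,70,0,0,0],[0.95,0,0,70,0,0,0]],
])

```text
time_s: 13.72
position: [0.4514, -0.0257, 0.0565]
tool_rot: [[0.545, 0.004, 0.838], [-0.838, -0.001, 0.545], [0.004, -1.0, 0.003]]
ft_force: [-0.5, 0.5, -1.2]
grip_width: 0.0106
```

```bash
python3 look.py m23.png side 310 250 130 120 6; python3 look.py m24.png top 380 220 100 90 8
```

```text
13.7167 [ 0.4514 -0.0257  0.0565] w 0.0106 F [-0.47  0.45 -1.2 ]
13.7667 [ 0.4507 -0.0255  0.0554] w 0.0102 F [-0.72 -0.02 -1.65]
```

View pics/m23.png

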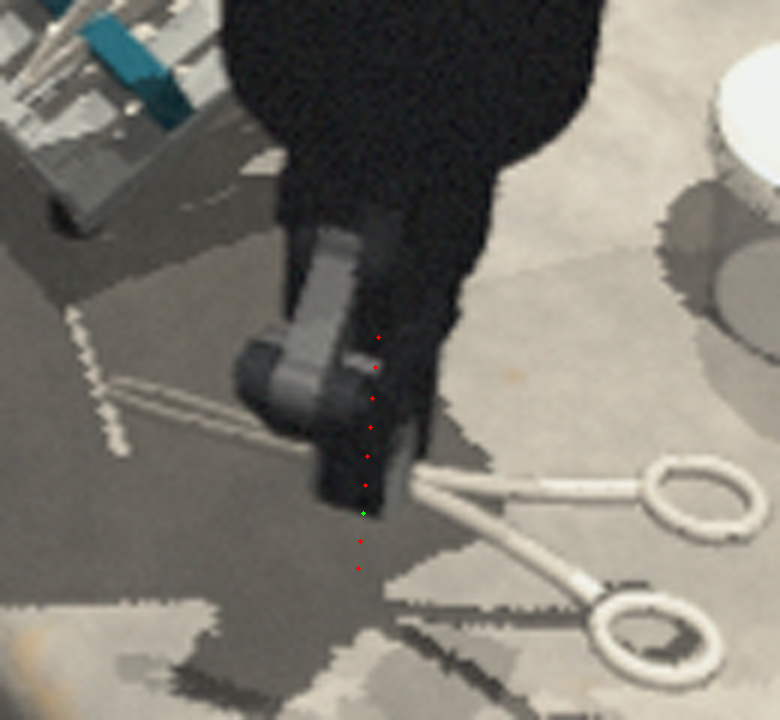

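View pics/m24.png

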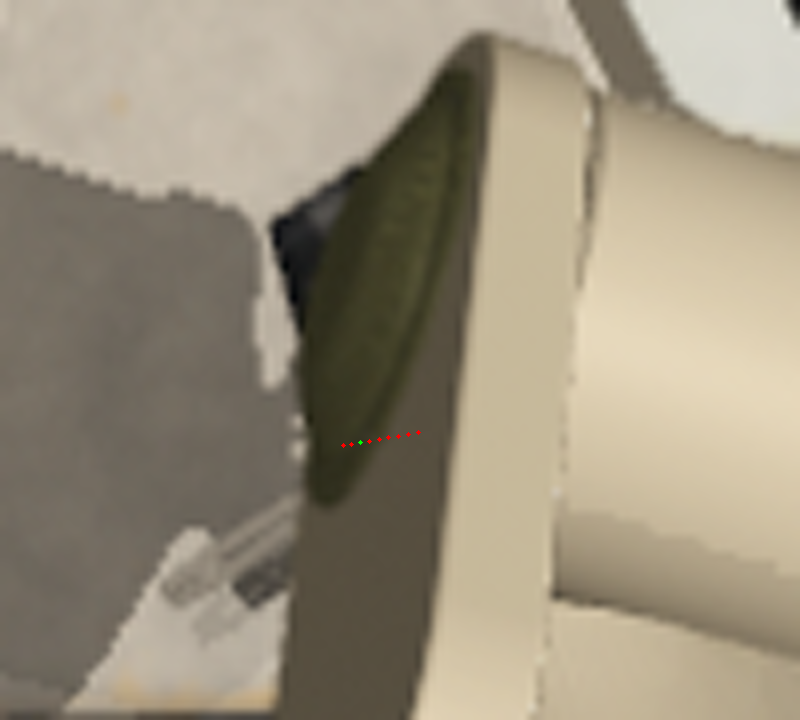

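```bash
python3 - <<'E'
from plan import *
b=cam("side");s=st(); R=np.array(s["tool_rot"]);P0=np.array([.4514,-.0257,.0565])
k=lambda u,v:(310+u/6-.42,250+v/6-.42)
A=onz(b,k(705,497),.074);B=onz(b,k(655,637),.074);T=onz(b,k(112,387),.075)
for q in(A,B,(A+B)/2,T): print((R.T@(q-P0)*1e3).round(1))
fp=np.array([.5500,.2274,.0641]); n=CR[:,2]; x=CR[:,0]
g=fp-.012*x-.0145*n
for h in(.14,.03,.0): print(h,delta(g+n*h,RC))
E
```

```text
13.8667 [ 0.4502 -0.0253  0.0546] w 0.0102 F [ 0.77 -0.07 -0.7 ]
[ 72.2 -17.5  20.4]
[ 71.7 -17.5 -21.4]
[ 72.  -17.5  -0.5]
[-62.6 -18.5  -1.2]
0.14 (array([ 35.2, 255. , 117.7]), array([-13.28, -22.87,  54.91]))
0.03 (array([ 82.3, 253.2,  18.4]), array([-13.28, -22.87,  54.91]))
0.0 (array([ 95.2, 252.7,  -8.7]), array([-13.28, -22.87,  54.91]))
```

```bash
python3 - <<'E'
from plan import *
a=cam("top");b=cam("side")
p,e=tri(a,(255+280/5-.4,170+74/5-.4),b,(265+415/4-.4,140+95/4-.4)); c=CR.T@(p-Ct)*1e3
print(p,e,c,"a",np.arctan2(c[2]-28.5,62-c[0]),np.hypot(c[2]-28.5,62-c[0]))
E
```

```text
[0.61061087 0.1928736  0.16405774] 0.00216778103083274 [102.1329681   -1.00474714  77.69807188] a 2.2550630354860752 63.49098680087699
```

Call:
carry_out([
  [[0.95,0,0,40,0,0,0],[0.95,0,0,80,0,0,0],[0.95,0,20,120,0,0,0],[0.95,5,50,130,-1.6,-2.8,6.6],[0.95,10,85,130,-3.2,-5.6,13.2],[0.95,15,120,130,-4.9,-8.5,20],[0.95,20,155,130,-6.5,-11.4,27],[0.95,25,190,130,-8.2,-14.2,34],[0.95,30,225,130,-9.8,-17,41],[0.95,35,255,125,-11.5,-20,48],[0.95,35,255,118,-13.3,-22.9,54.9],[0.95,35,255,118,-13.3,-22.9,54.9],[0.95,35,255,118,-13.3,-22.9,54.9],[0.95,50,254.5,87,-13.3,-22.9,54.9],[0.95,65,254,55,-13.3,-22.9,54.9],[0.95,65,254,55,-13.3,-22.9,54.9],[0.95,65,254,55,-13.3,-22.9,54.9]],
])

```text
time_s: 15.38
position: [0.5157, 0.2278, 0.1091]
tool_rot: [[0.904, 0.427, 0.024], [-0.018, -0.018, 1.0], [0.427, -0.904, -0.008]]
ft_force: [-1.0, -0.6, 0.1]
grip_width: 0.0103
```

```bash
python3 cs.py; python3 look.py m25.png side 250 120 130 120 6;python3 look.py m26.png top 250 160 130 120 6
```

```text
15.3833 [0.5157 0.2278 0.1091] w 0.0103 F [-0.99 -0.64  0.12]
tcp cas [-7.8 32.4 69.3] dev [ 0.02  0.12 -0.13] F cas [-0.83 -0.66  0.53]
15.3833 [0.5157 0.2278 0.1091] w 0.0103 F [-0.99 -0.64  0.12]
15.4333 [0.5159 0.2282 0.1108] w 0.01 F [-0.84 -0.13 -0.31]
```

View pics/m25.png

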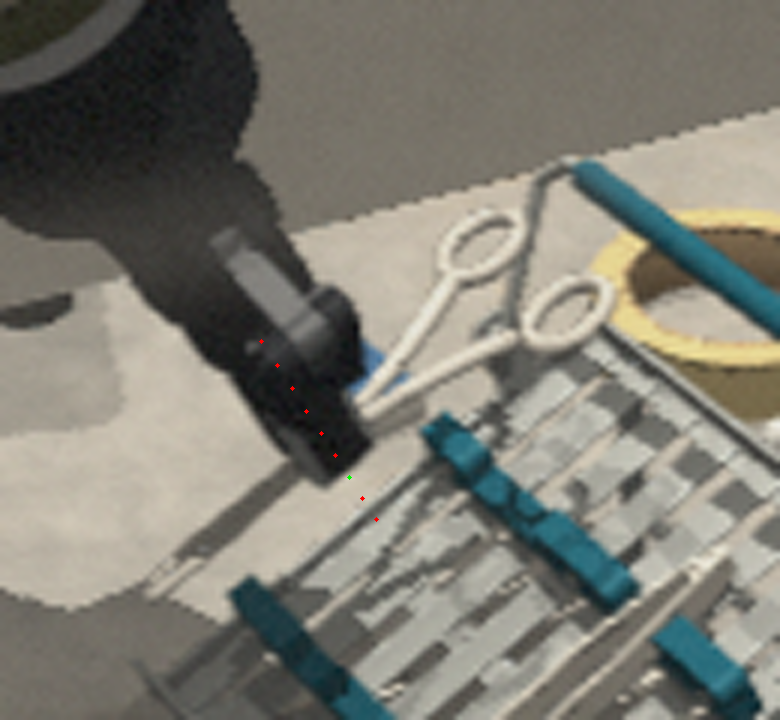

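View pics/m26.png

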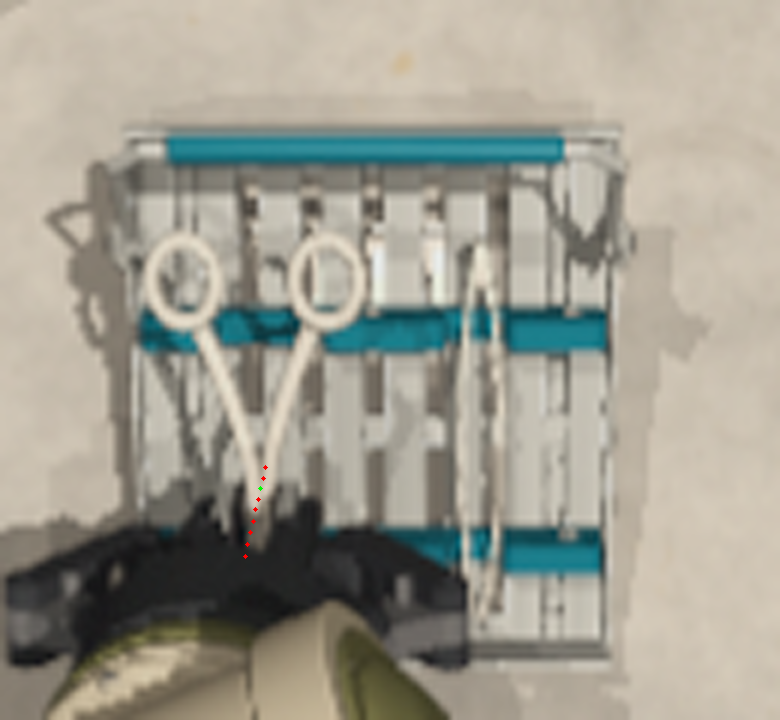

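```bash
python3 - <<'E'
from plan import *
a=cam("top");b=cam("side");s=st();P0=np.array(s["position"])
kt=lambda u,v:(250+u/6-.42,160+v/6-.42);ks=lambda u,v:(250+u/6-.42,120+v/6-.42)
A,e=tri(a,kt(184,281),b,ks(481,245));B,f=tri(a,kt(327,281),b,ks(568,313))
c=lambda q:(CR.T@(q-Ct)*1e3).round(1)
print(c(A),c(B),e,f,"mid",c((A+B)/2),"tcp",c(P0))
E
```

```text
15.5833 [0.516  0.2287 0.1123] w 0.0105 F [-0.53  0.67 -0.14]
[63.6 53.3 86.2] [63.7 11.1 86.1] 0.0001450306767151126 0.0001773083392991689 mid [63.7 32.2 86.1] tcp [-6.1 33.2 72.1]
```

Call:
carry_out([
  [[0.95,8,-0.3,-18,0,0,0],[0.95,17,-0.7,-37,0,0,0],[0.95,23,-1,-50,0,0,0],[0.95,26,-1.1,-57,0,0,0],[0.95,26,-1.1,-57,0,0,0],[0.95,26,-1.1,-57,0,0,0],[0.95,26,-1.1,-57,0,0,0]],
])

```text
time_s: 16.17
position: [0.5419, 0.2276, 0.0548]
tool_rot: [[0.902, 0.432, 0.021], [-0.016, -0.015, 1.0], [0.432, -0.902, -0.007]]
ft_force: [0.2, 0.7, -0.3]
grip_width: 0.0105
```

```bash
python3 cs.py; python3 look.py m27.png side 250 140 130 120 6;python3 look.py m28.png top 250 160 130 120 6
```

```text
16.1667 [0.5419 0.2276 0.0548] w 0.0105 F [ 0.18  0.74 -0.33]
tcp cas [-7.3 33.2  9. ] dev [ 0.08 -0.22  0.04] F cas [ 0.    0.74 -0.36]
16.1667 [0.5419 0.2276 0.0548] w 0.0105 F [ 0.18  0.74 -0.33]
16.2167 [0.5419 0.2276 0.0548] w 0.0103 F [0.37 0.01 0.27]
```

View pics/m27.png

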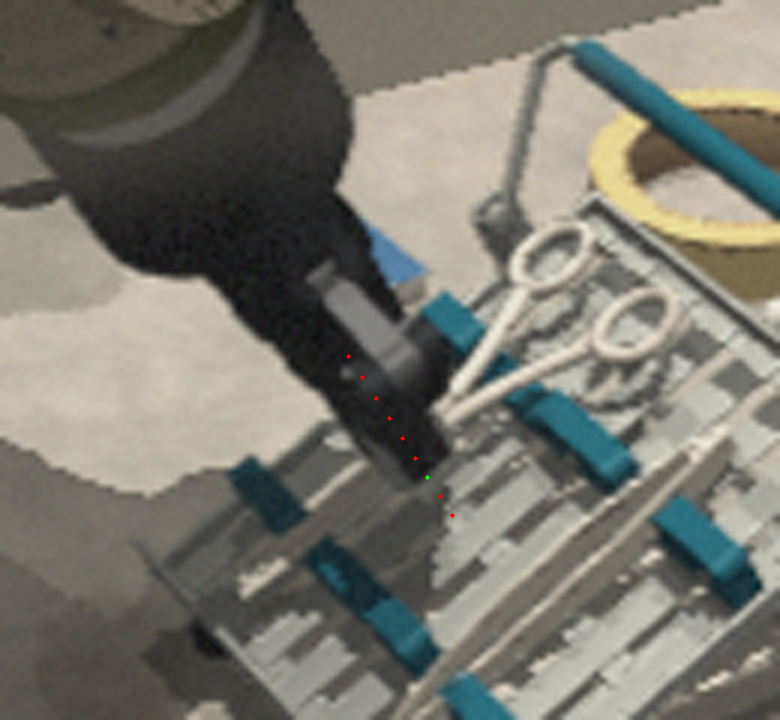

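View pics/m28.png

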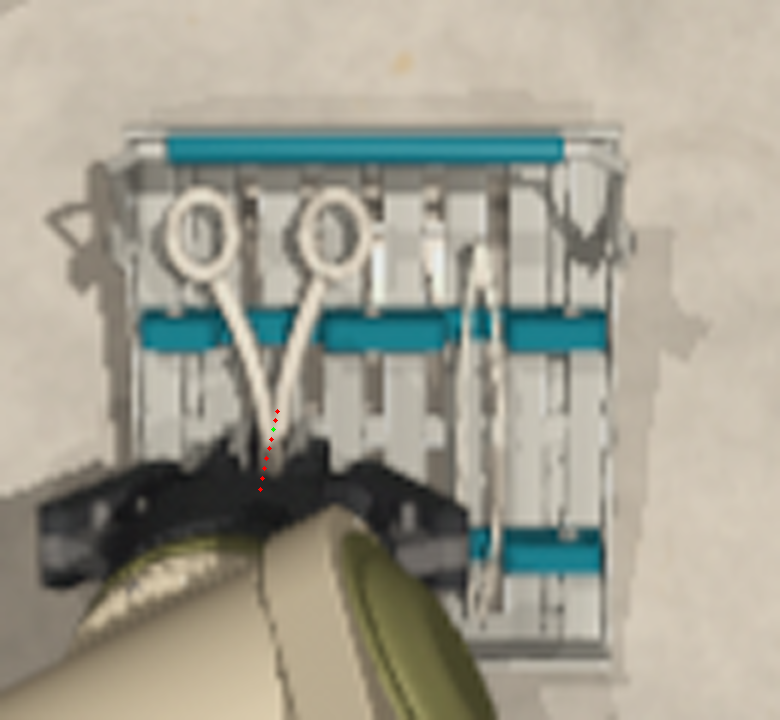

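Call:
carry_out([
  [[0.95,1.3,0,-3.5,0,0,0],[0.95,2.6,0,-7,0,0,0],[0.95,2.6,0,-7,0,0,0],[0.95,2.6,0,-7,0,0,0]],
])

```text
time_s: 16.6
position: [0.5445, 0.2274, 0.0476]
tool_rot: [[0.902, 0.432, 0.021], [-0.016, -0.016, 1.0], [0.432, -0.902, -0.007]]
ft_force: [-7.2, -1.4, 13.5]
grip_width: 0.0102
```

```bash
python3 cs.py
```

```text
16.6 [0.5445 0.2274 0.0476] w 0.0102 F [-7.19 -1.43 13.45]
tcp cas [-8.1 33.1  1.5] dev [ 0.06 -0.21  0.04] F cas [-0.71 -1.7  15.21]
```

Call:
carry_out([
  [[0.95,0.4,0,-0.8,0,0,0],[0.95,0.4,0,-0.8,0,0,0]],
])

```text
time_s: 16.77
position: [0.5445, 0.2274, 0.0475]
tool_rot: [[0.902, 0.432, 0.021], [-0.015, -0.016, 1.0], [0.432, -0.902, -0.008]]
ft_force: [-11.4, -2.7, 21.7]
grip_width: 0.0099
```

```bash
python3 cs.py
```

```text
16.7667 [0.5445 0.2274 0.0475] w 0.0099 F [-11.45  -2.68  21.65]
tcp cas [-8.1 33.1  1.3] dev [ 0.05 -0.23  0.05] F cas [-1.01 -3.11 24.42]
```

Contact here is again about 1.5 mm above nominal, the same bias as with the tweezers. I'll ease off and release.

Call:
carry_out([
  [[0.95,-0.6,0,1.3,0,0,0],[0.95,-0.6,0,1.3,0,0,0],[0.84,-0.6,0,1.3,0,0,0],[0.8,-0.6,0,1.3,0,0,0],[0.76,-0.6,0,1.3,0,0,0],[0.72,-0.6,0,1.3,0,0,0],[0.66,-0.6,0,1.3,0,0,0],[0.66,-0.6,0,1.3,0,0,0]],
])

```text
time_s: 17.43
position: [0.5442, 0.2274, 0.0469]
tool_rot: [[0.902, 0.43, 0.021], [-0.016, -0.016, 1.0], [0.431, -0.903, -0.007]]
ft_force: [-0.8, -0.7, 0.3]
grip_width: 0.0291
```

```bash
python3 cs.py; python3 look.py m29.png top 250 160 130 120 6; python3 look.py m30.png side 250 140 130 120 6
```

```text
17.4333 [0.5442 0.2274 0.0469] w 0.0291 F [-0.85 -0.68  0.33]
tcp cas [-8.7 33.   0.9] dev [ 0.06 -0.11  0.02] F cas [-0.61 -0.7   0.65]
17.4333 [0.5442 0.2274 0.0469] w 0.0291 F [-0.85 -0.68  0.33]
17.4833 [0.5442 0.2274 0.0469] w 0.0293 F [-0.06 -0.49  0.63]
```

View pics/m29.png

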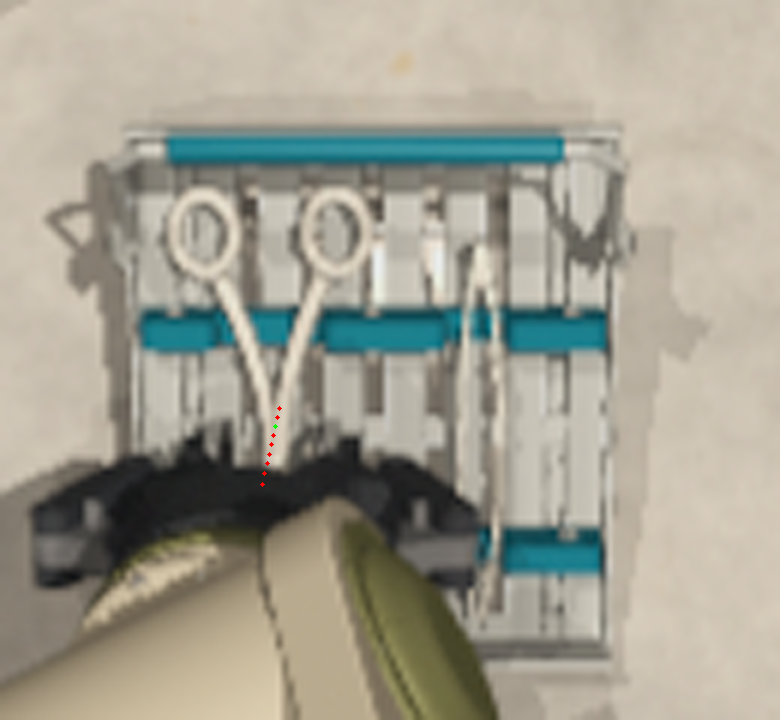

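View pics/m30.png

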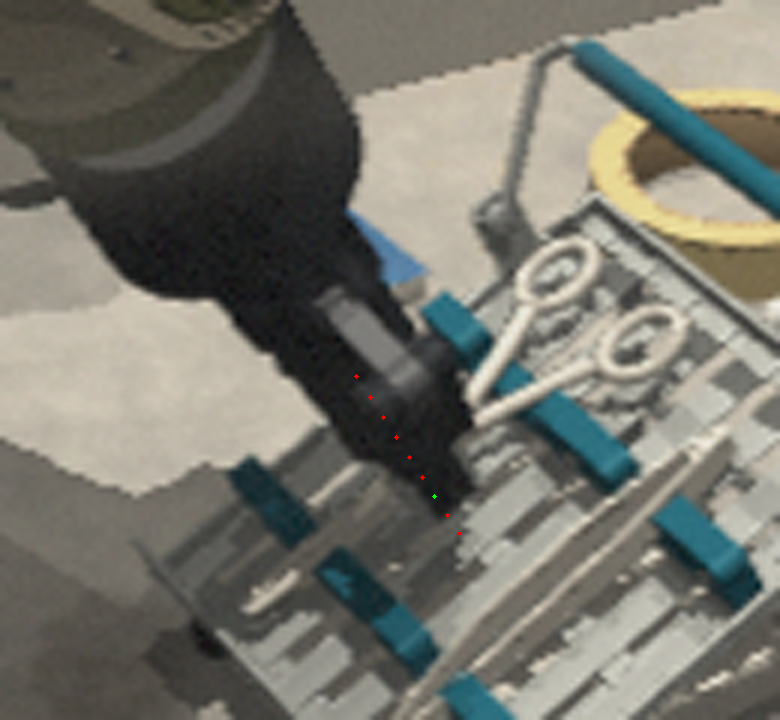

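The forceps are seated in the left pair. I'll withdraw along the normal, close the gripper, and then plan the bail.

Call:
carry_out([
  [[0.66,-9,0.4,18,0,0,0],[0.66,-22,0.8,45,0,0,0],[0.66,-36,1.4,76,0,0,0],[0.66,-51,2,108,0,0,0],[0.9,-56,2,118,0,0,0],[1,-56,2,118,0,0,0],[1,-56,2,118,0,0,0],[1,-56,2,118,0,0,0]],
])

```text
time_s: 18.2
position: [0.4881, 0.2292, 0.1637]
tool_rot: [[0.903, 0.429, 0.021], [-0.016, -0.016, 1.0], [0.429, -0.903, -0.008]]
ft_force: [-0.3, -0.8, 0.0]
grip_width: -0.0006
```

```bash
python3 cs.py; python3 - <<'E'
from plan import *
W=lambda x,z,y=0:CR@np.array([x,y,z])/1e3+Ct
for x,z in((60,134),(125,134),(125,46),(90,46)): print((x,z),W(x,z).round(4),delta(W(x,z),RC))
E
python3 look.py m31.png top 250 160 130 120 6; python3 look.py m32.png side 250 130 130 120 6
```

```text
18.2 [0.4881 0.2292 0.1637] w -0.0006 F [-0.31 -0.85  0.  ]
tcp cas [ -9.2  32.6 130.5] dev [ 0.03 -0.01  0.01] F cas [-0.27 -0.85  0.12]
(60, 134) [0.5484 0.1955 0.1968] (array([ 60.3, -33.7,  33.1]), array([-0.03,  0.01, -0.01]))
(125, 134) [0.6072 0.1945 0.2247] (array([119.1, -34.7,  61. ]), array([-0.03,  0.01, -0.01]))
(125, 46) [0.6449 0.193  0.1452] (array([156.8, -36.2, -18.5]), array([-0.03,  0.01, -0.01]))
(90, 46) [0.6133 0.1935 0.1302] (array([125.2, -35.6, -33.5]), array([-0.03,  0.01, -0.01]))
18.2 [0.4881 0.2292 0.1637] w -0.0006 F [-0.31 -0.85  0.  ]
18.25 [0.4881 0.2291 0.1635] w 0.0 F [-0.17  0.2  -0.38]
```

View pics/m31.png

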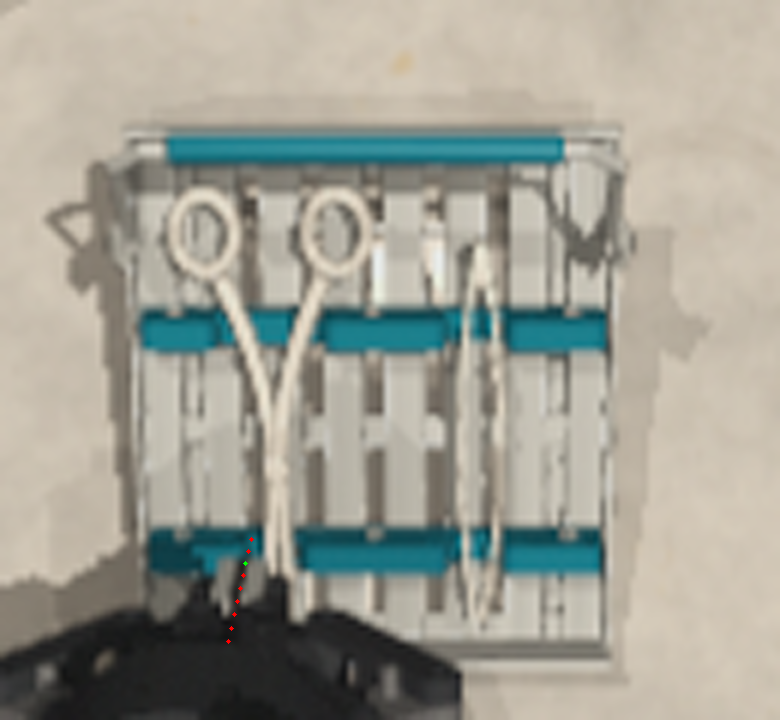

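View pics/m32.png

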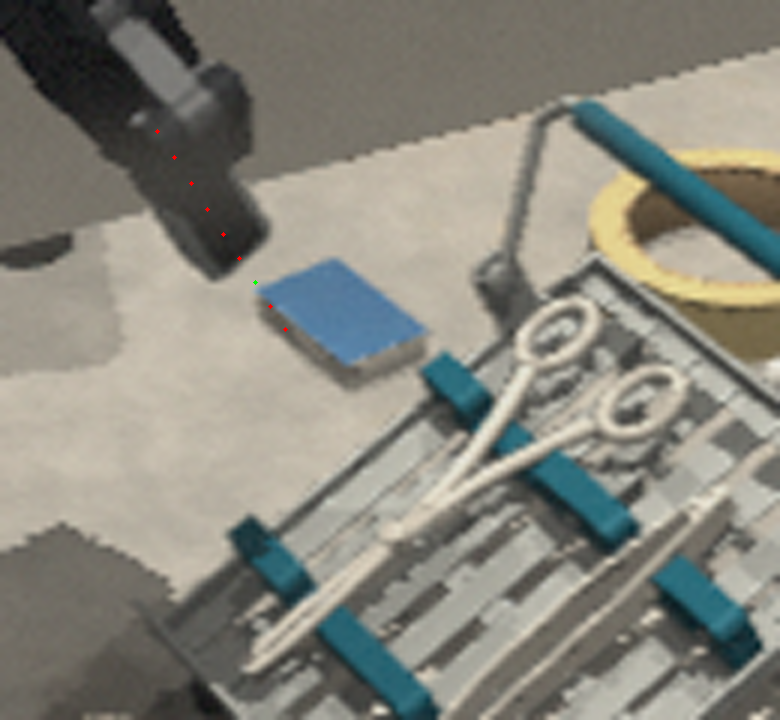

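Both instruments lie straight in their notches, with points at the lower end. Next, the closed fingers go behind the bail bar.

Call:
carry_out([
  [[1,20,-12,15,0,0,0],[1,60,-34,34,0,0,0],[1,90,-35,48,0,0,0],[1,119,-35,61,0,0,0],[1,119,-35,61,0,0,0],[1,119,-35,61,0,0,0],[1,133,-35,31,0,0,0],[1,145,-36,6,0,0,0],[1,145,-36,6,0,0,0],[1,145,-36,6,0,0,0]],
])

```text
time_s: 19.13
position: [0.6318, 0.1934, 0.1688]
tool_rot: [[0.904, 0.426, 0.021], [-0.015, -0.016, 1.0], [0.426, -0.904, -0.008]]
ft_force: [-0.9, -0.0, 0.8]
grip_width: -0.0001
```

```bash
python3 cs.py; python3 look.py m33.png top 250 130 130 120 6; python3 look.py m34.png side 290 80 130 120 6
```

```text
19.1333 [0.6318 0.1934 0.1688] w -0.0001 F [-0.88 -0.05  0.78]
tcp cas [ 1.233e+02 -1.000e-01  7.290e+01] dev [0.01 0.16 0.03] F cas [-0.46 -0.07  1.08]
19.1333 [0.6318 0.1934 0.1688] w -0.0001 F [-0.88 -0.05  0.78]
19.1833 [0.6324 0.1936 0.1709] w 0.0002 F [-0.07 -0.14  0.86]
```

View pics/m33.png

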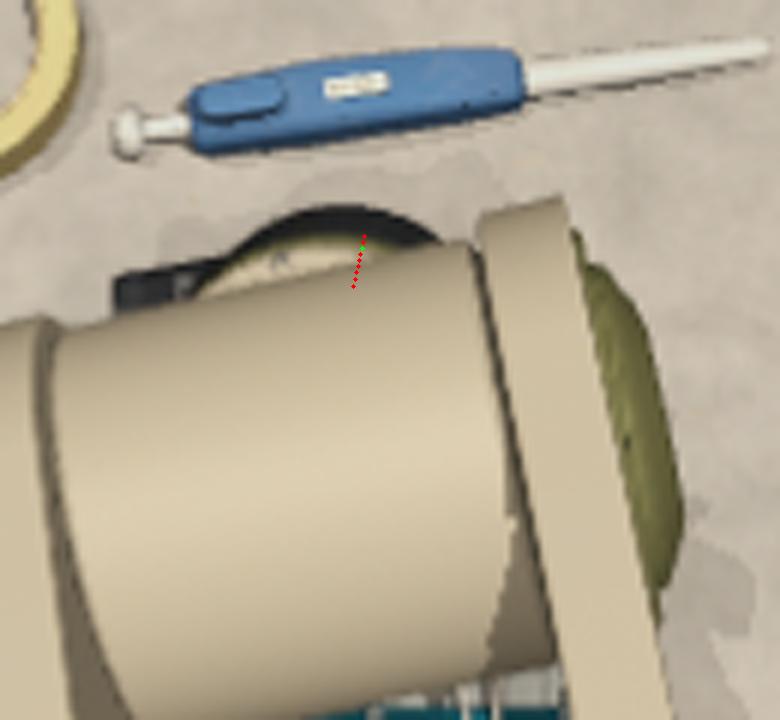

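View pics/m34.png

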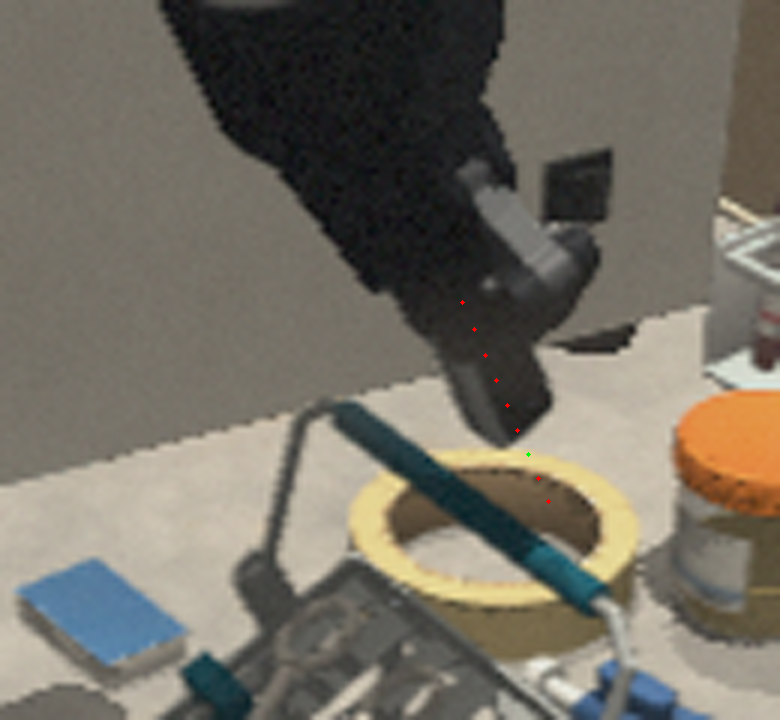

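Call:
carry_out([
  [[1,6,0,-13,0,0,0],[1,12,0,-26,0,0,0],[1,12,0,-26,0,0,0],[1,12,0,-26,0,0,0],[1,12,0,-26,0,0,0]],
])

```text
time_s: 19.65
position: [0.6452, 0.1935, 0.1458]
tool_rot: [[0.902, 0.431, 0.021], [-0.016, -0.016, 1.0], [0.431, -0.902, -0.007]]
ft_force: [0.3, -0.1, 0.8]
grip_width: -0.0001
```

```bash
python3 cs.py; python3 look.py m35.png side 290 80 130 120 6
```

```text
19.65 [0.6452 0.1935 0.1458] w -0.0001 F [ 0.28 -0.06  0.76]
tcp cas [125.5   0.5  46.4] dev [ 0.07 -0.16  0.03] F cas [ 0.58 -0.06  0.57]
19.65 [0.6452 0.1935 0.1458] w -0.0001 F [ 0.28 -0.06  0.76]
```

View pics/m35.png

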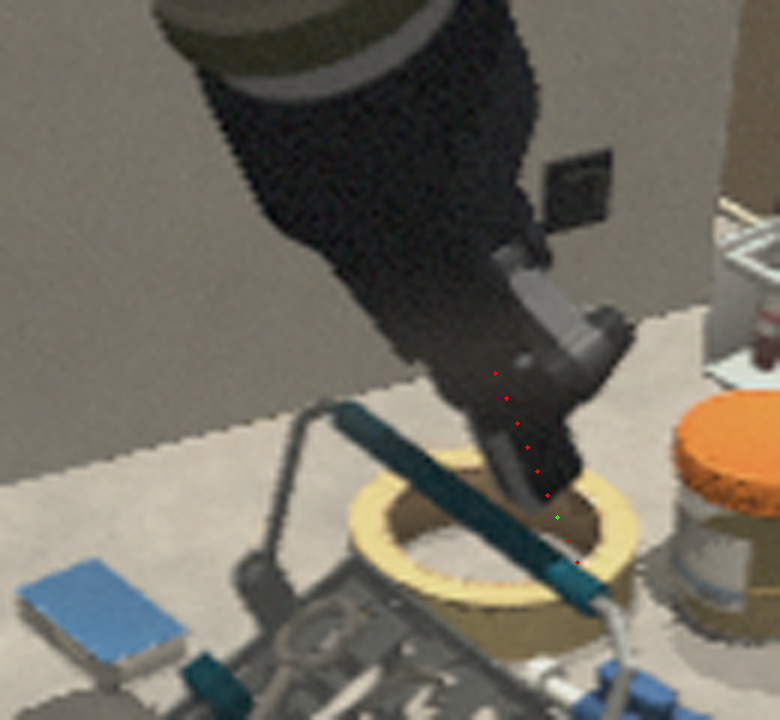

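```bash
python3 - <<'E'
from plan import *
d=cam("side")
W=lambda x,z,y=0:CR@np.array([x,y,z])/1e3+Ct
for c in((101,77),(125,62),(114,62),(136,62),(114,50)): print(c,((proj(d,W(*c))-[290,80])*6).round())
E
```

```text
(101, 77) [462. 503.]
(125, 62) [542. 484.]
(114, 62) [513. 509.]
(136, 62) [571. 459.]
(114, 50) [525. 536.]
```

Call:
carry_out([
  [[1,-4.5,0,-2.1,0,0,0],[1,-9,0,-4.3,0,0,0],[1,-13.5,0.2,-6.4,0,0,0],[1,-18,0.3,-8.6,0,0,0],[1,-22.6,0.4,-10.7,0,0,0],[1,-27,0.5,-12.9,0,0,0],[1,-31.6,0.5,-15,0,0,0],[1,-36,0.6,-17.2,0,0,0],[1,-36,0.6,-17.2,0,0,0]],
])

```text
time_s: 20.5
position: [0.6077, 0.194, 0.1268]
tool_rot: [[0.903, 0.428, 0.021], [-0.016, -0.016, 1.0], [0.428, -0.904, -0.008]]
ft_force: [-0.2, 0.0, -0.6]
grip_width: -0.0002
```

```bash
python3 cs.py; python3 look.py m36.png side 270 100 130 120 6
```

```text
20.5 [0.6077 0.194  0.1268] w -0.0002 F [-0.19  0.03 -0.65]
tcp cas [83.5  0.4 45.3] dev [0.04 0.02 0.04] F cas [-0.45  0.03 -0.5 ]
20.5 [0.6077 0.194  0.1268] w -0.0002 F [-0.19  0.03 -0.65]
```

View pics/m36.png

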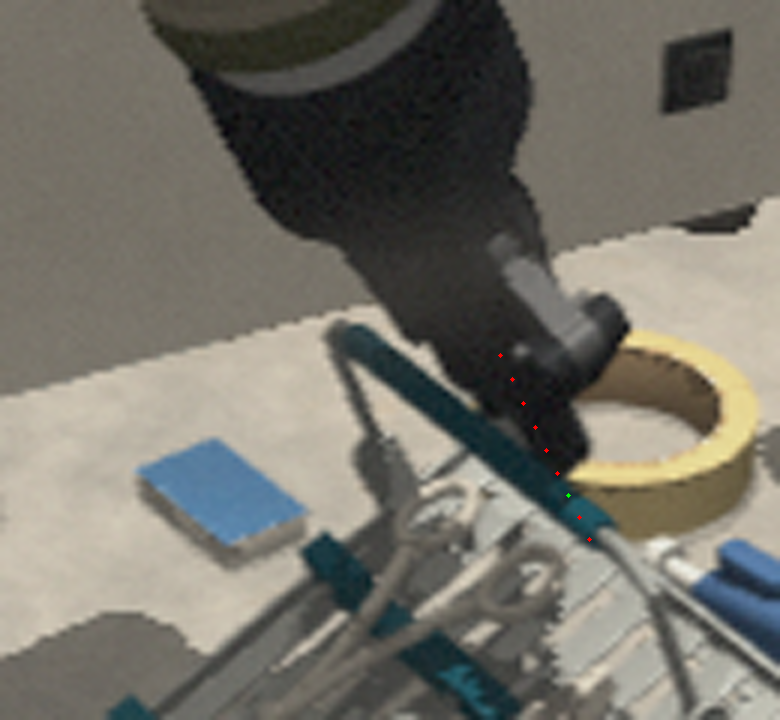

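The bar is moving with the finger and is near the top of its arc. I'll continue.

Call:
carry_out([
  [[1,-4.5,0,-2.1,0,0,0],[1,-9,0,-4.3,0,0,0],[1,-13.5,0.2,-6.4,0,0,0],[1,-18,0.3,-8.6,0,0,0],[1,-22.6,0.4,-10.7,0,0,0],[1,-27,0.5,-12.9,0,0,0],[1,-31.6,0.5,-15,0,0,0],[1,-36,0.6,-17.2,0,0,0],[1,-40.5,0.6,-19.3,0,0,0],[1,-40.5,0.6,-19.3,0,0,0]],
])

```text
time_s: 21.38
position: [0.5676, 0.1946, 0.1079]
tool_rot: [[0.903, 0.429, 0.021], [-0.016, -0.016, 1.0], [0.429, -0.903, -0.008]]
ft_force: [1.1, 0.0, 0.0]
grip_width: 0.0001
```

```bash
python3 cs.py; python3 look.py m37.png side 250 120 130 120 6
```

```text
21.3833 [0.5676 0.1946 0.1079] w 0.0001 F [1.1  0.04 0.02]
tcp cas [39.1  0.3 45.5] dev [ 0.04 -0.03  0.04] F cas [ 1.    0.07 -0.46]
21.3833 [0.5676 0.1946 0.1079] w 0.0001 F [1.1  0.04 0.02]
```

View pics/m37.png

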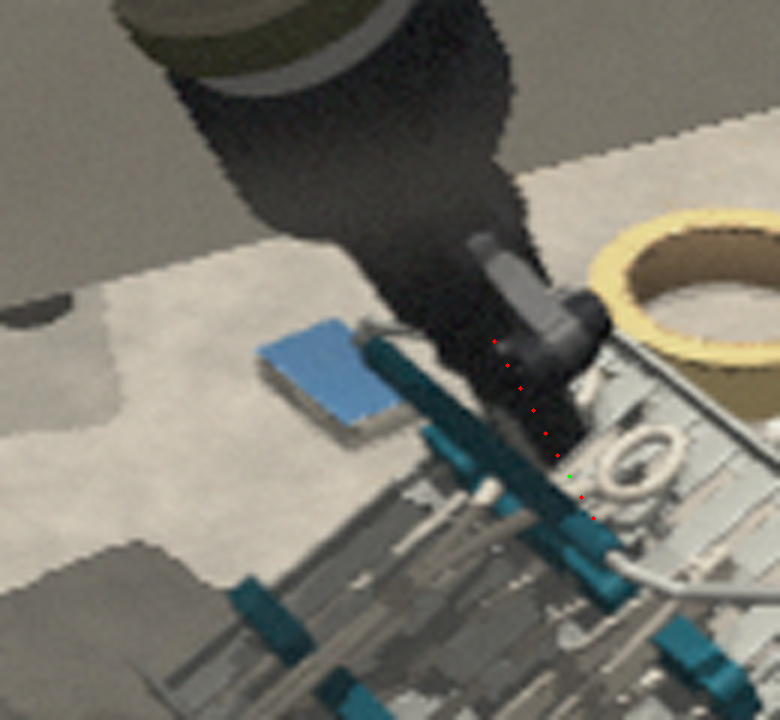

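Call:
carry_out([
  [[1,3.6,0,1.7,0,0,0],[1,3.6,0,1.7,0,0,0],[1,-4,0.3,17,0,0,0],[1,-11.4,0.6,33.3,0,0,0],[1,-11.4,0.6,33.3,0,0,0],[1,-29.4,0.9,24.7,0,0,0],[1,-29.4,0.9,24.7,0,0,0],[1,-29.4,0.9,24.7,0,0,0]],
])

```text
time_s: 22.1
position: [0.5391, 0.1955, 0.1327]
tool_rot: [[0.903, 0.43, 0.021], [-0.016, -0.016, 1.0], [0.43, -0.903, -0.008]]
ft_force: [0.5, 1.2, 0.0]
grip_width: 0.0003
```

```bash
python3 cs.py; python3 look.py m38.png side 250 120 130 120 6
```

```text
22.1 [0.5391 0.1955 0.1327] w 0.0003 F [0.55 1.22 0.02]
tcp cas [24.1  0.3 80.1] dev [ 0.05 -0.06  0.04] F cas [ 0.48  1.23 -0.2 ]
22.1 [0.5391 0.1955 0.1327] w 0.0003 F [0.55 1.22 0.02]
```

View pics/m38.png

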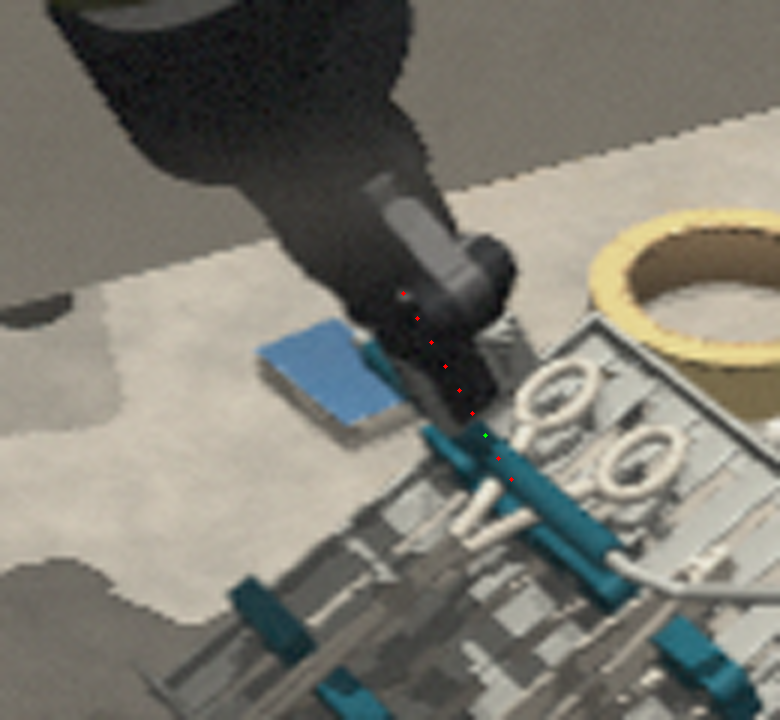

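Call:
carry_out([
  [[1,5.1,0,-10.8,0,0,0],[1,5.1,0,-10.8,0,0,0],[1,5.5,0,-16.2,0,0,0],[1,3.6,0,-21.5,0,0,0],[1,1.3,0,-26,0,0,0],[1,-0.2,-0.2,-32.2,0,0,0],[1,-0.8,-0.2,-38,0,0,0],[1,-0.9,-0.3,-43.6,0,0,0],[1,-0.1,-0.3,-49.8,0,0,0],[1,-0.1,-0.3,-49.8,0,0,0]],
])

```text
time_s: 22.98
position: [0.5389, 0.195, 0.082]
tool_rot: [[0.903, 0.429, 0.021], [-0.016, -0.016, 1.0], [0.429, -0.903, -0.008]]
ft_force: [-0.5, 0.3, 0.7]
grip_width: 0.0
```

```bash
python3 cs.py; python3 look.py m39.png side 250 130 130 120 6
```

```text
22.9833 [0.5389 0.195  0.082 ] w 0.0 F [-0.48  0.3   0.72]
tcp cas [ 2.2  0.3 34.4] dev [ 0.04 -0.02  0.02] F cas [-0.12  0.29  0.86]
22.9833 [0.5389 0.195  0.082 ] w 0.0 F [-0.48  0.3   0.72]
```

View pics/m39.png

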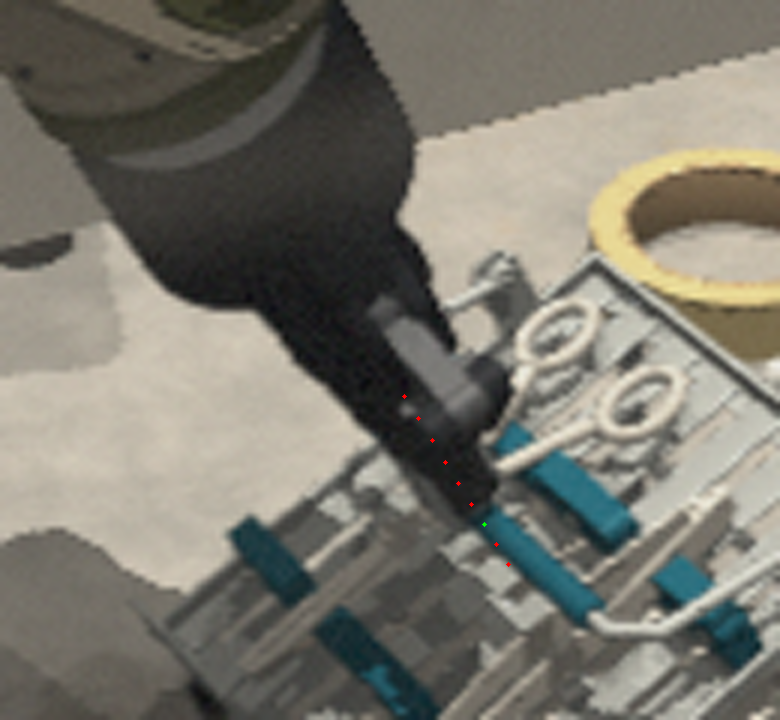

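Call:
carry_out([
  [[1,1,0,-4.5,0,0,0],[1,2.5,0,-9.9,0,0,0],[1,3.3,-0.1,-11.7,0,0,0],[1,4.2,-0.2,-13.5,0,0,0],[1,4.2,-0.2,-13.5,0,0,0]],
])

```text
time_s: 23.45
position: [0.5435, 0.1949, 0.0695]
tool_rot: [[0.902, 0.43, 0.021], [-0.016, -0.016, 1.0], [0.43, -0.903, -0.008]]
ft_force: [-0.0, 0.4, 0.2]
grip_width: 0.0
```

```bash
python3 cs.py
```

```text
23.45 [0.5435 0.1949 0.0695] w 0.0 F [-0.04  0.45  0.17]
tcp cas [ 0.9  0.4 21.1] dev [ 0.05 -0.1   0.02] F cas [0.03 0.44 0.18]
```

Call:
carry_out([
  [[1,0.4,0,-0.9,0,0,0],[1,0.8,0,-1.8,0,0,0],[1,0.8,0,-1.8,0,0,0]],
])

```text
time_s: 23.7
position: [0.5443, 0.195, 0.0681]
tool_rot: [[0.902, 0.431, 0.021], [-0.016, -0.016, 1.0], [0.431, -0.902, -0.007]]
ft_force: [-0.0, -0.0, -0.1]
grip_width: -0.0001
```

```bash
python3 cs.py
```

```text
23.7 [0.5443 0.195  0.0681] w -0.0001 F [-0.04 -0.03 -0.13]
tcp cas [ 1.1  0.5 19.5] dev [ 0.06 -0.13  0.02] F cas [-0.09 -0.03 -0.1 ]
```

Call:
carry_out([
  [[1,0.4,0,-0.9,0,0,0],[1,0.8,0,-1.8,0,0,0],[1,0.8,0,-1.8,0,0,0]],
])

```text
time_s: 23.95
position: [0.5448, 0.1951, 0.0674]
tool_rot: [[0.902, 0.432, 0.021], [-0.016, -0.016, 1.0], [0.432, -0.902, -0.007]]
ft_force: [-7.9, -0.1, 12.6]
grip_width: -0.0002
```

```bash
python3 cs.py;python3 look.py m40.png side 250 130 130 120 6
```

```text
23.95 [0.5448 0.1951 0.0674] w -0.0002 F [-7.94 -0.14 12.58]
tcp cas [ 1.2  0.6 18.6] dev [ 0.06 -0.18  0.04] F cas [-1.78 -0.42 14.77]
23.95 [0.5448 0.1951 0.0674] w -0.0002 F [-7.94 -0.14 12.58]
```

View pics/m40.png

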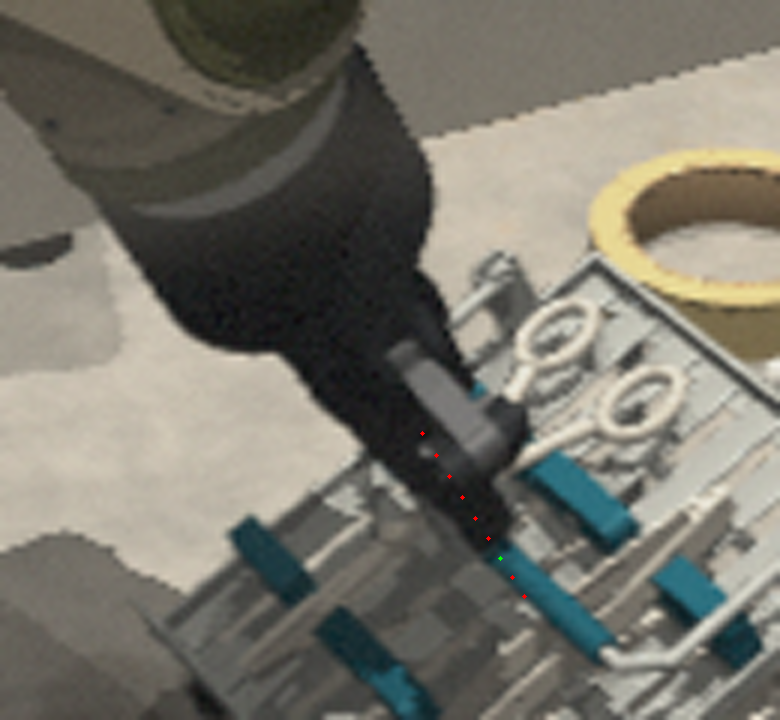

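There is a firm stop: 15 N after less than 1 mm, against a 1 N hinge. I'll retreat along the normal and check.

Call:
carry_out([
  [[1,-4,0,9,0,0,0],[1,-18,0.5,38,0,0,0],[1,-34,1,72,0,0,0],[1,-52,2,108,0,0,0],[1,-90,2,115,0,0,0],[1,-130,2,118,0,0,0],[1,-150,2,118,0,0,0],[1,-150,2,118,0,0,0],[1,-150,2,118,0,0,0]],
])

```text
time_s: 24.75
position: [0.3946, 0.1972, 0.1851]
tool_rot: [[0.902, 0.432, 0.02], [-0.015, -0.015, 1.0], [0.432, -0.902, -0.007]]
ft_force: [0.8, -0.6, 1.1]
grip_width: 0.0005
```

```bash
python3 cs.py; python3 look.py m41.png top 250 160 130 120 6; python3 look.py m42.png side 250 130 130 120 6; python3 - <<'E'
from plan import *
d=cam("top");save(d,"tfin.png");d=cam("side");save(d,"sfin.png")
E
```

```text
24.75 [0.3946 0.1972 0.1851] w 0.0005 F [ 0.85 -0.62  1.12]
tcp cas [-84.   -1.5 189.4] dev [ 0.09 -0.21  0.09] F cas [ 1.26 -0.61  0.64]
24.75 [0.3946 0.1972 0.1851] w 0.0005 F [ 0.85 -0.62  1.12]
24.8 [0.3955 0.1972 0.185 ] w 0.0001 F [-0.36 -1.53 -0.73]
```

View pics/m41.png

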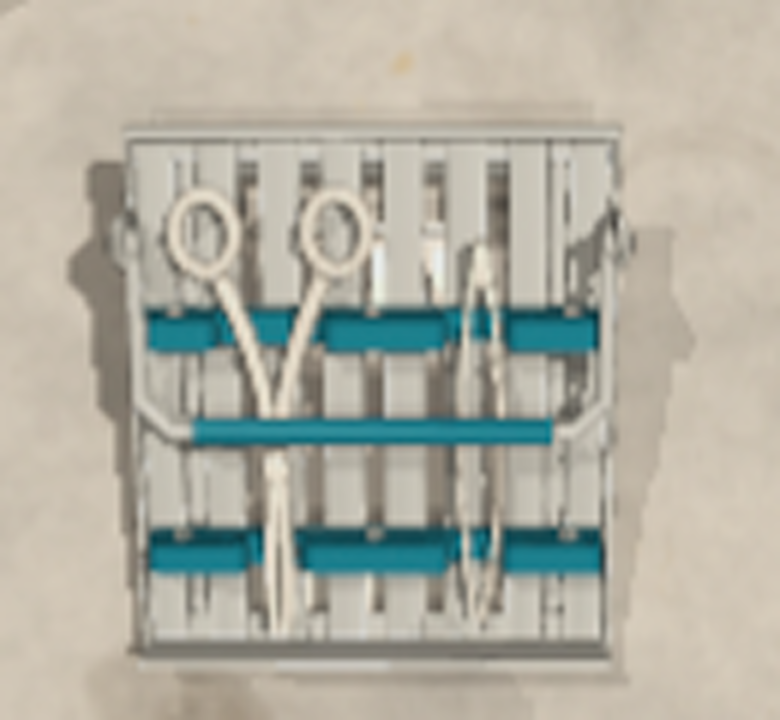

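View pics/m42.png

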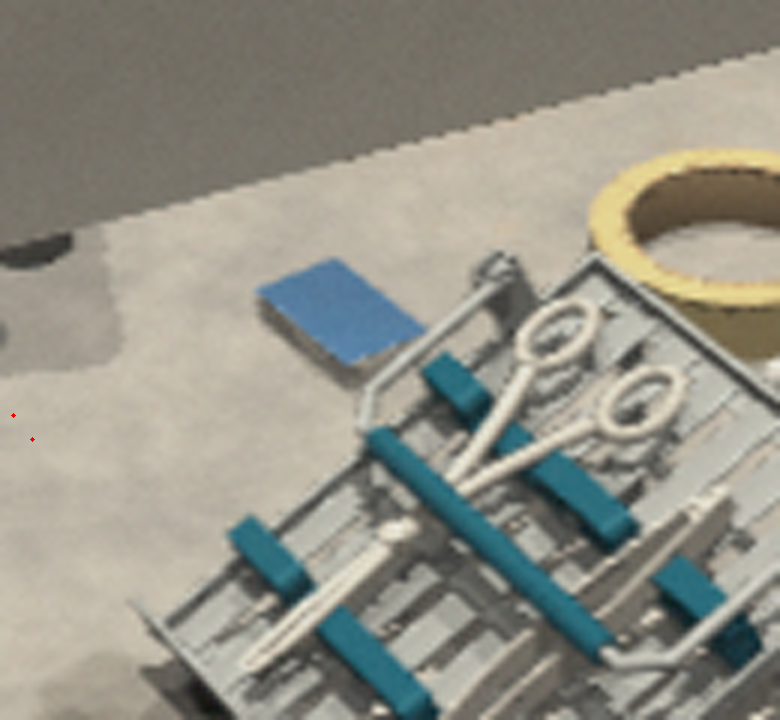

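View pics/tfin.png

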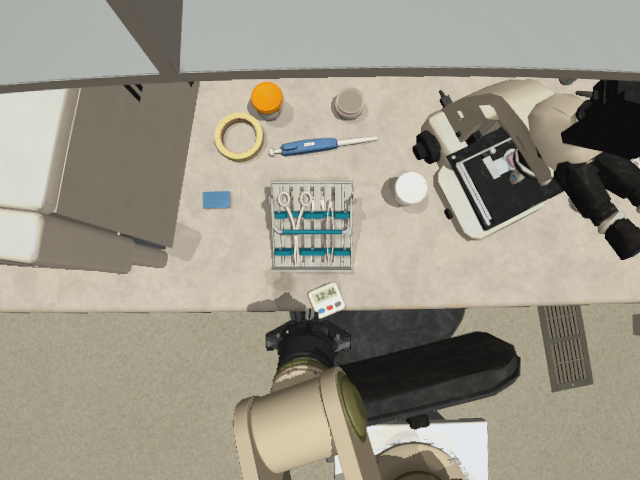

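```bash
python3 - <<'E'
from plan import *
a=cam("top");b=cam("side");st()
kt=lambda u,v:(250+u/6-.42,160+v/6-.42);ks=lambda u,v:(250+u/6-.42,130+v/6-.42)
for s,t in(((374,437),(192,431)),((603,645),(552,431))):
    p,e=tri(a,kt(*t),b,ks(*s)); print((CR.T@(p-Ct)*1e3).round(1),e)
for n,o,m in(("timer","top0","tfin"),):
    A=cv2.imread("pics/top0.png").astype(int);B=cv2.imread("pics/tfin.png").astype(int)
    for nm,(x0,x1,y0,y1) in dict(timer=(305,350,281,306),cup=(390,432,168,210),pad=(198,236,187,212)).items():
        print(nm,np.abs(A-B)[y0:y1,x0:x1].mean().round(2),np.abs(A-B)[y0:y1,x0:x1].max())
E
```

```text
25.05 [0.3957 0.1969 0.1841] w -0.0001 F [ 0.21 -0.09 -0.71]
[-0.  58.5 31.3] 0.0002157868016378227
[  0.4 -57.   31.9] 0.00016267324196738635
timer 6.1 57
cup 1.8 4
pad 1.71 3
```

```bash
python3 - <<'E'
from plan import *
a=cam("top");b=cam("side")
W=lambda x,y,z:CR@np.array([x,y,z])/1e3+Ct
def big(d,x,y,w,h,k,n,marks):
    u=cv2.resize(d["img"][y:y+h,x:x+w,::-1],None,fx=k,fy=k,interpolation=cv2.INTER_CUBIC)
    for m,c in marks:
        q=(proj(d,W(*m))-[x,y]+.5)*k; cv2.circle(u,(int(q[0]),int(q[1])),2,c,-1)
    cv2.imwrite("pics/"+n,u)
mk=[((0,yy,z),c) for yy in(-58,0,58) for z,c in((23.5,(0,255,0)),(28.5,(0,0,255)),(33.5,(255,0,255)))]
mk+=[((x,yy,24),(0,255,255)) for x in(25,-51) for yy in(74.2,0,-74.2)]
big(b,285,180,90,75,8,"f1.png",mk); big(a,268,205,90,60,8,"f2.png",mk)
A=cv2.imread("pics/side0.png")[265:315,240:305];B=cv2.imread("pics/sfin.png")[265:315,240:305]
C=cv2.imread("pics/top0.png")[275:325,300:365];D=cv2.imread("pics/tfin.png")[275:325,300:365]
cv2.imwrite("pics/f3.png",cv2.resize(np.vstack([np.hstack([A,B]),np.hstack([C,D])]),None,fx=5,fy=5))
E
```

```text
(no output)
```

View pics/f1.png

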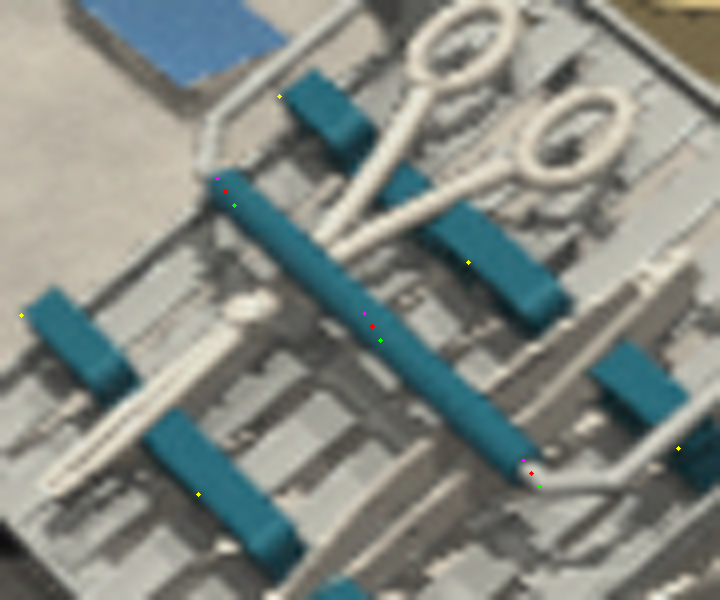

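View pics/f2.png

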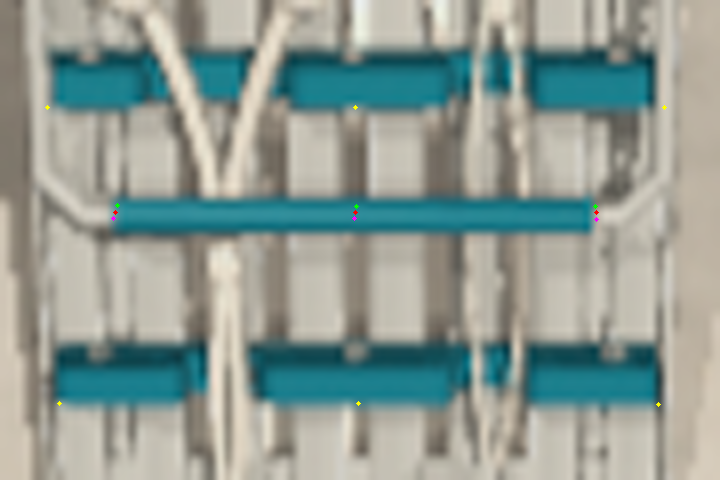

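View pics/f3.png

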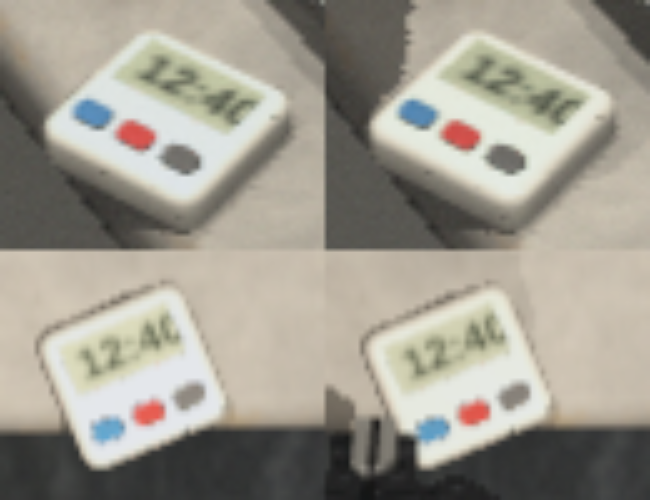

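```bash
python3 - <<'E'
from plan import *
st(); print(env.close_job())
E
```

```text
25.15 [0.3954 0.1969 0.1841] w -0.0003 F [-0.27 -0.81  0.21]
the job is handed in; nothing more can be done
None
```

I racked both instruments in the cassette, brought the bail down across them, and handed the job in at 25.2 s of the 72 s allowed. No verdict was reported.

- **Tweezers:** they lie in the narrow notches, points down the slope. I set them down to light contact and eased off before opening.
- **Forceps:** they lie in the left pair, where the upper notch is wide, points down the slope, set down the same way.
- **Bail:** I pushed it over with closed fingers and then down until it met a firm stop (15 N in under 1 mm, against a 1 N hinge).

**Final checks:**
- The last top and side pictures show both instruments straight in their own notches, with the bar across both.
- The cup and lens pad match the first pictures. The timer looks unmoved in both views; its top patch differed because the gripper covers a corner of it there.
- The arm stood clear, reading no contact force.

**What disagreed:**
- **Fingertip reach:** the real fingertips sit about 15 mm behind the reported TCP, not 22 mm ahead as the text says. My first closing over each instrument gripped nothing and touched nothing, and I then worked lower using pictures and force.
- **Seating height:** both instruments met their seats about 1–2 mm higher than computed, which I took as measuring bias.
- **Bar height:** triangulation put the bar about 3 mm above its fully-down height. Projecting the fully-down position into both pictures matched to about 1 mm, so I relied on that and the firm stop.

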